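# Press the dice tower's deep release button with the rod from the tumbler

## Robot

A 7-joint arm with a two-finger parallel gripper is mounted at the origin on the work surface. World frame = base frame: x ahead of the robot, y to its left, z up, the work surface at z = 0. Lengths are in m, angles in rad, forces in N, time in s.
With the tool pointing down it reaches from about 0.4 to 0.875 m from the base axis. Payload 19.3 kg.
Tool frame: the origin (TCP) lies at the centre of the arm's flange, where the gripper is bolted on; the fingertips stand tips_ahead ahead of it and the grasp point (between the pads) lies 155 mm ahead of it (tips_ahead is the distance from the TCP to the fingertips, in m); z points along the fingers, y is the direction in which the jaws open and shut (so a half turn about z gives the same grasp; the last joint's range is limited). The gripper opens to 85 mm and grips with 20 to 120 N. Pads are 22 mm wide; open, the fingers measure 114 mm over their backs; the gripper's body (76 mm by 85 mm) begins 54 mm behind the grasp point. The pads swing forward as they close: fully open they stand 13 mm farther back than shut.
Start: joints at [1.214, 0.521, -0.036, 1.599, 0.021, 1.021, -0.113], TCP at [0.177, -0.599, 0.405] pointing down, gripper open.
Joint ranges: [-2.91, 2.91], [-0.3, 2.13], [-1.5, 1.42], [0.17, 2.43], [-1.26, 4.41], [0.16, 1.93], [-2.52, 2.52]. Speed limits (rad/s): [1.89, 1.89, 2.39, 2.39, 3.01, 3.01, 3.01].

## Interface

Orientations are given as a rotation vector (axis times angle).
In Python, from cell import * gives the robot as it stands. The module is installed in compiled form; this text tells all that it offers.
- The arm moves only by the tool play_rows, never from a script. Its argument "moves" is a list that holds one entry, the list of rows, each a list of 6 numbers: the shift along the tool's x, y, z normalised to -1 to 1, where 1 is 0.4 m, then the turn, a rotation vector about the tool's x, y, z normalised to -1 to 1, where 1 is 2 rad. A call has exactly 5 rows; each row is the pose to reach, as a shift and turn from the pose commanded when the call began, along the tool's axes at that moment; what a row does not reach only later rows make up. A row lasts 1/12 s, in which the tool goes at most 41.7 mm and 7.16 degrees, less where a joint would pass 70% of its speed; a pose out of reach is approached as far as the arm can. A call with a number of a shift or a turn outside -1 to 1 is refused whole. A call with a gripper value outside its range is refused whole. "grip" is the closure, from 0 (fully open) to 1 (shut), set as the call begins (left out, the last holds). The fingers move at their own pace and stop on an object; "squeeze" is the grip in N (left out, the last holds). Time passes only in rows, so rows that repeat a pose let the fingers close, or fill a call up. It gives the time, the measured TCP pose, the force and the opening at its end, in the units of the state.
- observe(): the state, without advancing time (a new reading comes with each control period).
- get_image(name): name is "side" or "top"; returns the picture (384x512x3 uint8, red, green, blue); there is no depth.
- camera_model(name): a dict with "camera_matrix" (3x3 intrinsics, pixels), "rvec" (rotation vector, rad) and "tvec" (3), from world to camera coordinates, as OpenCV has them. Camera axes: x right, y down, z forward; pixel columns grow to the right and rows downward; lengths in m; the calibration is good to about 2 mm. A picture is of the moment at which its call begins. camera_model takes no time and is no camera call.
- hand_in(): hands the job in, once; it reports no verdict.
The state is a dict: "time_s": time; "joints": joint angles; "qvel": joint speeds; "tau": joint torques, N m; "eef_pos": TCP position; "tcp_rot": TCP orientation; "wrist_force": force on the tool from outside, world axes, zero at the start; "wrist_torque": the same for the moment, N m; "opening": opening from 0.0 (shut) to 1.0 (fully open).
Only numpy, scipy, OpenCV 4.12 (cv2) and the standard library are available. Lean on these libraries where they do the work, as an engineer would, in place of code of your own. Each camera call takes 0.05 s, during which the arm holds its last target.

## Task

Three of the green dice are held up by the closed gate in the red dice tower. Pull the wooden rod out of the square blue tumbler, push the tower's white release button at the bottom of its narrow well all the way down with the rod, feeling for the stop and not ramming it, so that all five dice end up in the tower's tray, then put the rod back in the tumbler and let go. Leave the tumbler standing about where it is and do not disturb the ashtray, the coasters or the oak box.

Things in the scene. Friction and masses are not known exactly. Their poses are not given: they have to be found in the camera images.
- rod_center (a point): half-way up a round beech rod, 12 mm thick, 200 mm long, round ends, 30 g, red band near its upper end. The point's z axis runs along the rod to its upper end. It starts leaning in the tumbler about 35 degrees from vertical towards the robot's side, foot in one corner, resting in the opposite corner of the rim, some 90 mm standing out.
- rod_foot (a point): lower end of the rod, 100 mm from its centre
- cup: square blue ceramic tumbler, loose, about 700 g, 62 mm square outside, 90 mm high, walls and floor 5 mm thick, so 52 mm square inside. Origin at the centre of its underside, z up; its corners lie on its own x and y axes. The rod's foot starts in the +x corner and the rod leans over the -x corner.
- tower: fixed red dice tower. Origin on the table under the centre of the dice shaft, z up, +x the open tray. Shaft 70 mm square inside, walls 5 mm, open top at 145 mm; button well behind it (-x). Tray x -78..140, y -60..60 mm, floor 6 mm, rim 28 mm, walls 5 mm. Below 72 mm the shaft is open to the tray. The yellow gate flap at 85 mm is hinged at the back and drops open as the button goes down.
- well_mouth (a point): centre of the open top of the button well (28 mm square inside), 145 mm above the table, at x = -54 mm in the tower's frame
- button_top (a point): centre of the flat top of the white round release button, 23 mm in diameter, at the bottom of the well: 70 mm below the well's mouth when up. Too deep for fingers.
- button (a joint): how far the button is pressed, in m: 0 up, 0.020 all the way down at a firm stop. It is stiff: about 5 to 8 N are needed to move it, and it stays where it is left. Pressing harder than 40 N with the rod counts as ramming.
- die0_center (a point): centre of a green resin die, 18 mm cube, 10 g; lies on the closed gate at the start
- die1_center (a point): centre of a like die, on the closed gate at the start
- die2_center (a point): centre of a like die, on the closed gate at the start
- die3_center (a point): centre of a like die, already in the tray
- die4_center (a point): centre of a like die, already in the tray
- ashtray: bystander: white ceramic ashtray, a shallow bowl 90 mm across and 32 mm high, loose; origin at the centre of its underside
- coasters: bystander: stack of five black aluminium coasters in one piece, 88 mm across, 35 mm high, loose; origin at the centre of its underside
- oakbox: bystander: closed oak box 110 x 150 x 83 mm with a flap in its side, loose; origin at the centre of its underside
There are look-alikes about, which are no part of the job. Of the things that look like the cup, take the one that is farthest from the robot's base at the start.

How it is judged:
By the outcome, as a careful person would: the job done as asked, in the order asked, and still so for the second after the job is handed in, with the robot touching nothing.
It also fails if it takes over 64 s, if anything falls off the work surface, if the arm or the gripper's body presses on something with over 40 N, if the wrist force passes 120 N, or if a joint passes its speed limit or range.

## Working session

There is one attempt and no reset: what is moved stays moved. The work goes in short steps, Python scripts to look and compute and a tool call to move; the robot and the scene stay as the last step left them, time stands still between calls to the robot, and variables do not carry over. Pictures are saved under pics/ and viewed, and the job is handed in when it is done.

Besides the shell and the picture viewer there is one more tool, called after "Request:" as name(argument=value, ...) on one line, values as JSON. play_rows: Moves the arm, as the interface text tells. Scaled input: -1 to 1 covers 0.4 m each way for a shift and 2 rad each way for a turn. Its arguments: {"type":"object","properties":{"moves":{"type":"array","items":{"type":"array","items":{"type":"array","items":{"type":"number","minimum":-1,"maximum":1}}}},"grip":{"type":"number"},"squeeze":{"type":"number"}},"required":["moves"]}

```bash
mkdir -p pics; ls
python3 - <<'E'
from cell import *
import cv2
s=observe(); print(s)
for n in("side","top"):
    im=get_image(n); cv2.imwrite(f"pics/{n}0.png",im[:,:,::-1]); print(n,camera_model(n))
E
```

```text
pics
{'time_s': 0.0, 'joints': array([ 1.21383671,  0.52200144, -0.03630902,  1.59999907,  0.02121306,
        1.02111019, -0.11276196]), 'qvel': array([-0.00175494,  0.00028832,  0.00047586, -0.00035399, -0.00040157,
        0.00056661,  0.00031833]), 'tau': array([ 2.42937545e-03, -9.27130580e+01,  1.98120967e+00, -3.69937384e+01,
        1.78061100e-02,  8.17249616e-03,  3.33112098e-05]), 'eef_pos': array([ 0.17670586, -0.59935214,  0.40413687]), 'tcp_rot': array([-3.10826080e+00, -4.48770934e-01,  4.10938777e-04]), 'wrist_force': array([ 0.02296663,  0.50604873, -0.07343278]), 'wrist_torque': array([ 0.00810522, -0.00173105, -0.04457099]), 'opening': 0.995540098737268}
side {'camera_matrix': array([[387.50736831,   0.        , 257.63724733],
       [  0.        , 387.50736831, 183.78606973],
       [  0.        ,   0.        ,   1.        ]]), 'rvec': array([ 0.05231066, -2.72737534,  1.54337075]), 'tvec': array([0.57542678, 0.17991358, 0.97465404])}
top {'camera_matrix': array([[484.99125898,   0.        , 254.99088082],
       [  0.        , 484.99125898, 187.44915785],
       [  0.        ,   0.        ,   1.        ]]), 'rvec': array([ 2.16999911, -2.13284336,  0.15725936]), 'tvec': array([-0.12776913,  0.58246062,  1.35107069])}
```

View pics/side0.png

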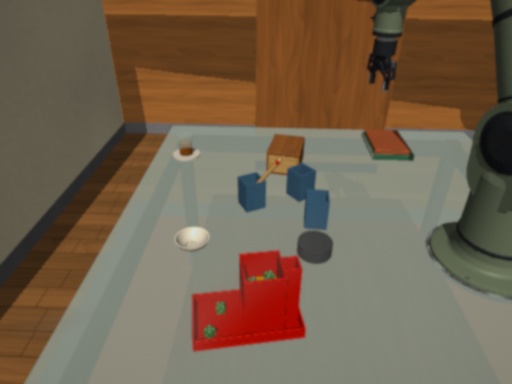

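View pics/top0.png

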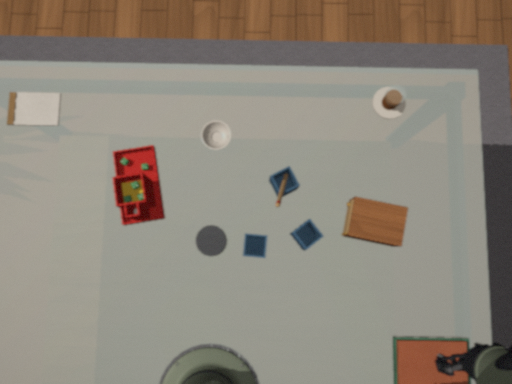

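Cup candidates in the top view are (284,181), which holds the rod, (255,245) and (307,234). The base is at about (210,385), so the farthest is (284,181). Next is a close crop to check that.

```bash
cat > h.py <<'E'
import numpy as np,cv2
from cell import *
from scipy.spatial.transform import Rotation as R
CM={n:camera_model(n) for n in("side","top")}
def ray(n,px):
    m=CM[n];Rm=cv2.Rodrigues(m["rvec"])[0];c=-Rm.T@m["tvec"]
    d=Rm.T@np.linalg.inv(m["camera_matrix"])@np.array([px[0],px[1],1.]);return c,d/np.linalg.norm(d)
def onz(n,px,z):
    c,d=ray(n,px);return c+d*(z-c[2])/d[2]
def tri(ps,pt):
    a,u=ray("side",ps);b,v=ray("top",pt)
    k=np.linalg.lstsq(np.c_[u,-v],b-a,rcond=None)[0]
    p,q=a+k[0]*u,b+k[1]*v;return (p+q)/2,np.linalg.norm(p-q)
def proj(n,P):
    m=CM[n];return cv2.projectPoints(np.atleast_2d(np.array(P,float)),m["rvec"],m["tvec"],m["camera_matrix"],None)[0][:,0]
def crop(im,x0,y0,x1,y1,f,name):
    cv2.imwrite(name,cv2.resize(im[y0:y1,x0:x1,::-1],None,fx=f,fy=f,interpolation=cv2.INTER_CUBIC))
E
python3 - <<'E'
from h import *
t=cv2.imread("pics/top0.png")[:,:,::-1];s=cv2.imread("pics/side0.png")[:,:,::-1]
a=cv2.resize(t[155:215,250:330],None,fx=5,fy=5,interpolation=cv2.INTER_CUBIC)
b=cv2.resize(t[140:230,100:180],None,fx=5,fy=5,interpolation=cv2.INTER_CUBIC)
cv2.imwrite("pics/c1.png",a[:,:,::-1]);cv2.imwrite("pics/c2.png",b[:,:,::-1])
crop(s,225,150,345,240,6,"pics/c3.png");crop(s,180,240,320,355,5,"pics/c4.png")
E
```

```text
(no output)
```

View pics/c1.png

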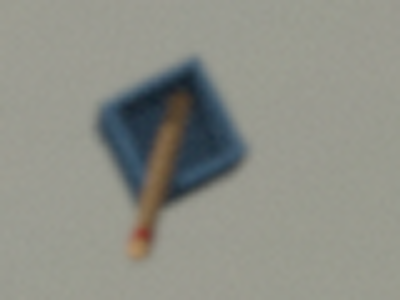

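View pics/c2.png

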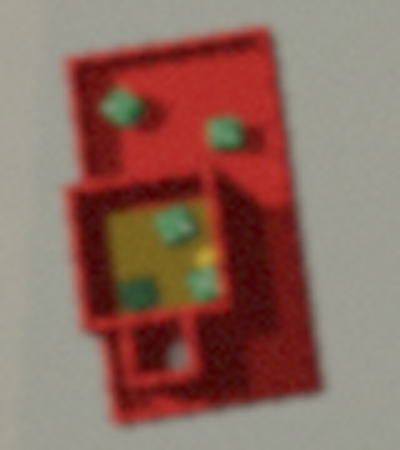

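View pics/c3.png

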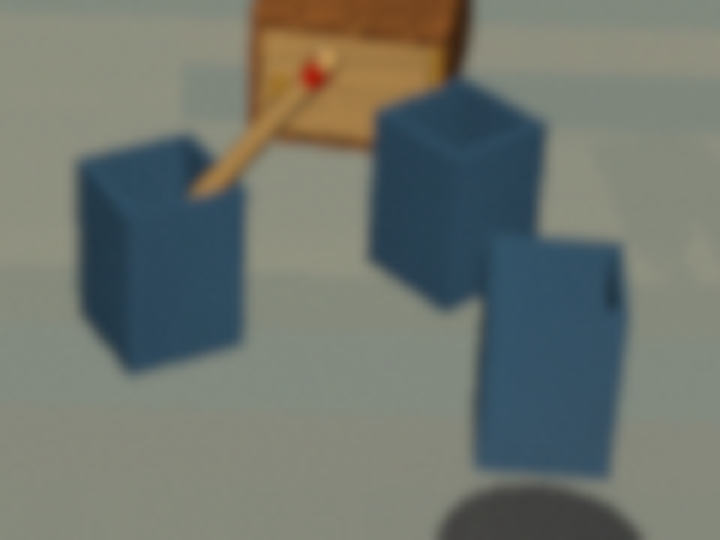

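View pics/c4.png

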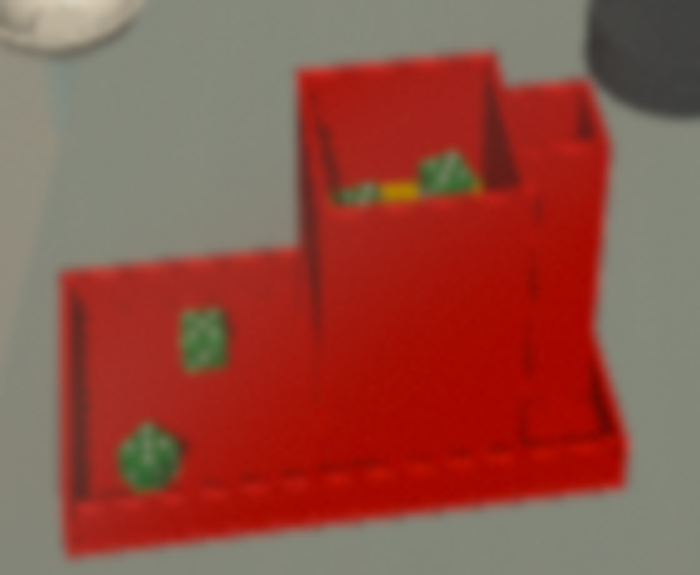

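Run:
```python
from h import *
np.set_printoptions(precision=4,suppress=True)
f=lambda x,y,x0,y0,k:((x+.5)/k-.5+x0,(y+.5)/k-.5+y0)
A=lambda x,y:f(x,y,250,155,5);B=lambda x,y:f(x,y,100,140,5);C=lambda x,y:f(x,y,225,150,6);D=lambda x,y:f(x,y,180,240,5)
print("cup rim top");cr=[onz("top",A(*p),.09) for p in[(198,57),(247,152),(98,118)]]
for p in cr:print(p)
print("ctr",(cr[1]+cr[2])/2, [np.linalg.norm(cr[i]-cr[j]) for i,j in((0,1),(0,2),(1,2))])
print("cup rim side");cs=[onz("side",C(*p),.09) for p in[(78,160),(190,135),(243,190),(132,212)]]
for p in cs:print(p)
print(np.mean(cs,0)); print("base",[onz("side",C(*p),0) for p in[(132,375),(243,345),(83,315)]])
print("tip",tri(C(330,58),A(136,250)),"band",tri(C(313,75),A(143,234)))
print("foot",onz("top",A(180,96),.012))
print("tower: tray rim z28");tr=[onz("top",B(*p),.028)for p in[(68,60),(270,28),(322,390),(115,423)]]
for p in tr:print(p)
print("shaft z145");sh=[onz("top",B(*p),.145)for p in[(66,188),(210,165),(230,303),(82,330)]]
for p in sh:print(p)
print(np.mean(tr,0),np.mean(sh,0),np.linalg.norm(tr[0]-tr[3]),np.linalg.norm(tr[0]-tr[1]),np.linalg.norm(sh[0]-sh[3]),np.linalg.norm(sh[0]-sh[1]))
print("well ctr",onz("top",B(160,350),.145),"btn",onz("top",B(178,354),.075))
print("side shaft",[onz("side",D(*p),.145)for p in[(298,70),(495,53),(530,190),(325,208)]])
print("side well",[onz("side",D(*p),.145)for p in[(585,82),(608,145)]])
print("side tray",[onz("side",D(*p),.028)for p in[(62,272),(68,500),(625,438)]])
print("ash",onz("top",(216,135),.03),"coast",onz("top",(211,240),.035),"box",onz("top",(376,221),.083))
print("cups",onz("top",(255,245),.09),onz("top",(307,234),.09))
```

```text
cup rim top
[ 0.6398 -0.2118  0.09  ]
[ 0.5867 -0.2394  0.09  ]
[ 0.6044 -0.1565  0.09  ]
ctr [ 0.5955 -0.1979  0.09  ] [np.float64(0.05978716513473329), np.float64(0.06571054778504454), np.float64(0.08474257879970934)]
cup rim side
[ 0.6417 -0.2105  0.09  ]
[ 0.5885 -0.2379  0.09  ]
[ 0.5616 -0.186   0.09  ]
[ 0.6129 -0.1633  0.09  ]
[ 0.6012 -0.1995  0.09  ]
base [array([ 0.6131, -0.1597,  0.    ]), array([ 0.5598, -0.1878,  0.    ]), array([ 0.6407, -0.2107,  0.    ])]
tip (array([ 0.5233, -0.1745,  0.1671]), np.float64(0.0007764010539067494)) band (array([ 0.5317, -0.1785,  0.1564]), np.float64(0.0016205428025576959))
foot [ 0.6309 -0.2073  0.012 ]
tower: tray rim z28
[0.6849 0.2984 0.028 ]
[0.7062 0.1814 0.028 ]
[0.4945 0.1419 0.028 ]
[0.4735 0.2594 0.028 ]
shaft z145
[0.5907 0.2611 0.145 ]
[0.6045 0.1853 0.145 ]
[0.5308 0.1711 0.145 ]
[0.5151 0.2483 0.145 ]
[0.5898 0.2203 0.028 ] [0.5603 0.2164 0.145 ] 0.21497250714750907 0.118934630947068 0.07667495083821538 0.07702070245261523
well ctr [0.5053 0.2067 0.145 ] btn [0.5096 0.214  0.075 ]
side shaft [array([0.607, 0.186, 0.145]), array([0.5302, 0.1726, 0.145 ]), array([0.5186, 0.247 , 0.145 ]), array([0.592, 0.259, 0.145])]
side well [array([0.4956, 0.1881, 0.145 ]), array([0.4889, 0.2225, 0.145 ])]
side tray [array([0.7087, 0.1844, 0.028 ]), array([0.6866, 0.2956, 0.028 ]), array([0.4767, 0.2593, 0.028 ])]
ash [ 0.7397 -0.0006  0.03  ] coast [0.4326 0.0046 0.035 ] box [ 0.4911 -0.4533  0.083 ]
cups [ 0.4194 -0.1201  0.09  ] [ 0.4517 -0.2618  0.09  ]
```

```bash
cat >> h.py <<'E'
np.set_printoptions(precision=4,suppress=True)
def fr(z,y):
    z=np.array(z,float);z/=np.linalg.norm(z);y=np.array(y,float);y-=z*(y@z);y/=np.linalg.norm(y)
    return np.c_[np.cross(y,z),y,z]
az=np.radians(163);ln=np.radians(35)
U=np.array([np.sin(ln)*np.cos(az),np.sin(ln)*np.sin(az),np.cos(ln)])
TIP=np.array([.521,-.1744,.169]); G=TIP-.035*U
RG=fr(-U,[-.292,-.956,0])
def plan(p,Rt,s=None):
    s=s or observe();R0=R.from_rotvec(s["tcp_rot"])
    d=R0.inv().apply(np.array(p)-s["eef_pos"]);w=(R0.inv()*R.from_matrix(Rt)).as_rotvec()
    print("t",round(s["time_s"],3),"pos",s["eef_pos"],"joints",s["joints"],"F",s["wrist_force"],"open",s["opening"])
    print("target",np.array(p),"shift n",np.round(d/.4,4),"turn n",np.round(w/2,4),"dist",np.linalg.norm(d),"deg",np.degrees(np.linalg.norm(w)))
E
python3 -c "
from h import *
print(G,RG);plan(G+.245*U,RG)"
```

```text
[ 0.5402 -0.1803  0.1403] [[ 0.7834 -0.2922  0.5485]
 [-0.2393 -0.9564 -0.1677]
 [ 0.5736  0.0001 -0.8192]]
t 0.1 pos [ 0.1767 -0.5994  0.4042] joints [ 1.2138  0.522  -0.0363  1.5999  0.0212  1.0211 -0.1128] F [0.0928 0.2597 0.3155] open 0.9979178345650234
target [ 0.4058 -0.1392  0.341 ] shift n [ 0.8747 -0.9414  0.1588] turn n [-0.0896  0.2968  0.2823] dist 0.5179113285220148 deg 48.04167084148972
```

Request:
play_rows(moves=[[[0.875,-0.941,0.159,-0.09,0.297,0.282],[0.875,-0.941,0.159,-0.09,0.297,0.282],[0.875,-0.941,0.159,-0.09,0.297,0.282],[0.875,-0.941,0.159,-0.09,0.297,0.282],[0.875,-0.941,0.159,-0.09,0.297,0.282]]], grip=0, squeeze=60)

```text
time_s: 0.52
eef_pos: [0.2691, -0.4127, 0.379]
tcp_rot: [2.985, -0.219, 0.695]
wrist_force: [4.1, -0.6, -0.0]
opening: 0.999
```

```bash
python3 -c "
from h import *
plan(G+.245*U,RG)"
```

```text
t 0.517 pos [ 0.2691 -0.4127  0.379 ] joints [ 1.1887  0.3088 -0.2685  2.0852 -0.5131  0.456  -0.3415] F [ 4.1395 -0.5577 -0.0271] open 0.9989834525844004
target [ 0.4058 -0.1392  0.341 ] shift n [ 0.1772 -0.7311  0.1652] turn n [-0.0212  0.0739  0.0699] dist 0.3080730004684826 deg 11.900147382415893
```

Request:
play_rows(moves=[[[0.177,-0.731,0.165,-0.021,0.074,0.07],[0.177,-0.731,0.165,-0.021,0.074,0.07],[0.177,-0.731,0.165,-0.021,0.074,0.07],[0.177,-0.731,0.165,-0.021,0.074,0.07],[0.177,-0.731,0.165,-0.021,0.074,0.07]]])

```text
time_s: 0.93
eef_pos: [0.3282, -0.2999, 0.3648]
tcp_rot: [2.895, -0.422, 0.896]
wrist_force: [0.2, -0.5, -0.3]
opening: 1.006
```

```bash
python3 -c "
from h import *
plan(G+.245*U,RG)"
```

```text
t 0.933 pos [ 0.3282 -0.2999  0.3648] joints [ 0.9196  0.2387 -0.2711  2.2847 -1.1685  0.1663 -0.0671] F [ 0.1813 -0.5185 -0.3432] open 1.0063455188853874
target [ 0.4058 -0.1392  0.341 ] shift n [ 0.0247 -0.4403  0.0906] turn n [-0.0036  0.0056  0.0022] dist 0.18007873383703377 deg 0.8042492255937698
```

The 35° outward tilt close to the base runs j6 and j5 into their limits. I'll grip with a smaller tool tilt of 12°, so the rod lies at an angle between the pads.

```bash
cat >> h.py <<'E'
t=np.radians(12);ca,sa=np.cos(az),np.sin(az)
Z12=np.array([-np.sin(t)*ca,-np.sin(t)*sa,-np.cos(t)])
R12=fr(Z12,[-.292,-.956,0])
E
python3 -c "
from h import *
plan(G-.235*Z12,R12)"
```

```text
t 0.933 pos [ 0.3282 -0.2999  0.3648] joints [ 0.9196  0.2387 -0.2711  2.2847 -1.1685  0.1663 -0.0671] F [ 0.1813 -0.5185 -0.3432] open 1.0063455188853874
target [ 0.4935 -0.166   0.3702] shift n [ 0.255  -0.4387  0.1597] turn n [-0.003  -0.1951  0.0029] dist 0.2127968753982351 deg 22.360895515105085
```

Request:
play_rows(moves=[[[0.255,-0.439,0.16,-0.003,-0.195,0.003],[0.255,-0.439,0.16,-0.003,-0.195,0.003],[0.255,-0.439,0.16,-0.003,-0.195,0.003],[0.255,-0.439,0.16,-0.003,-0.195,0.003],[0.255,-0.439,0.16,-0.003,-0.195,0.003]]])

```text
time_s: 1.35
eef_pos: [0.3784, -0.2635, 0.362]
tcp_rot: [3.014, -0.428, 0.672]
wrist_force: [0.3, -0.0, 0.1]
opening: 0.999
```

```bash
python3 -c "
from h import *
plan(G-.235*Z12,R12)"
```

```text
t 1.35 pos [ 0.3784 -0.2635  0.362 ] joints [ 0.365   0.2652  0.1906  2.218  -0.6678  0.312  -0.7108] F [ 0.3317 -0.047   0.1195] open 0.9991502999877235
target [ 0.4935 -0.166   0.3702] shift n [ 0.1952 -0.3131  0.0802] turn n [-0.0205 -0.112   0.0049] dist 0.15103530876257112 deg 13.05705592879856
```

Request:
play_rows(moves=[[[0.195,-0.313,0.08,-0.02,-0.112,0.005],[0.195,-0.313,0.08,-0.02,-0.112,0.005],[0.195,-0.313,0.08,-0.02,-0.112,0.005],[0.195,-0.313,0.08,-0.02,-0.112,0.005],[0.195,-0.313,0.08,-0.02,-0.112,0.005]]])

```text
time_s: 1.77
eef_pos: [0.4853, -0.173, 0.3697]
tcp_rot: [3.059, -0.458, 0.32]
wrist_force: [0.0, -0.7, 0.1]
opening: 0.999
```

```bash
python3 -c "
from h import *
plan(G-.235*Z12,R12)"
```

```text
t 1.767 pos [ 0.4853 -0.173   0.3697] joints [-0.1584  0.3883  0.491   2.0228 -0.3207  0.5845 -1.3343] F [ 0.0399 -0.6725  0.1015] open 0.9985997054755946
target [ 0.4935 -0.166   0.3702] shift n [ 0.0143 -0.0228  0.0018] turn n [ 0.0008  0.0003 -0.0004] dist 0.010785666700618948 deg 0.1128937020288266
```

Request:
play_rows(moves=[[[0.014,-0.023,0.002,0,0,0],[0.014,-0.023,0.05,0,0,0],[0.014,-0.023,0.077,0,0,0],[0.014,-0.023,0.077,0,0,0],[0.014,-0.023,0.077,0,0,0]]])

```text
time_s: 2.18
eef_pos: [0.4981, -0.1691, 0.3403]
tcp_rot: [3.061, -0.458, 0.323]
wrist_force: [-0.6, -0.3, 0.4]
opening: 1.002
```

```bash
python3 -c "
from h import *
plan(G-.155*Z12,R12)
s=get_image('side');t=get_image('top')
crop(s,200,90,340,220,5,'pics/s1.png');crop(t,220,130,350,230,6,'pics/t1.png')
a=observe()['eef_pos'];Rz=R.from_rotvec(observe()['tcp_rot']).as_matrix()
print(proj('side',[a+.155*Rz[:,2],G]),proj('top',[a+.155*Rz[:,2],G]))"
```

```text
t 2.183 pos [ 0.4981 -0.1691  0.3403] joints [-0.1294  0.4478  0.4464  2.0227 -0.367   0.5259 -1.3084] F [-0.5547 -0.2851  0.3717] open 1.0022058947798038
target [ 0.5094 -0.1708  0.2919] shift n [ 0.0024 -0.0038  0.1241] turn n [-0.0006 -0.0003 -0.0004] dist 0.0496626972516632 deg 0.08716906714476948
[[277.6758 151.0965]
 [273.1641 166.8098]] [[278.823  201.086 ]
 [278.5261 199.2018]]
```

View pics/s1.png

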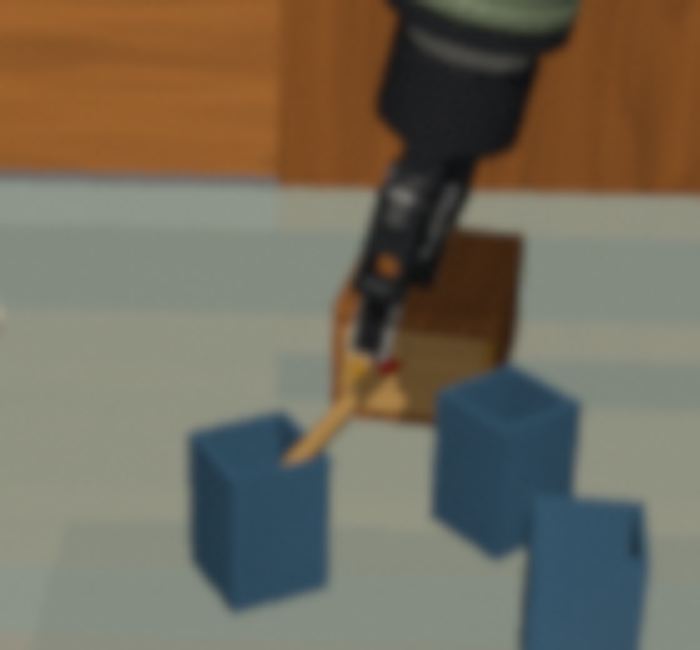

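View pics/t1.png

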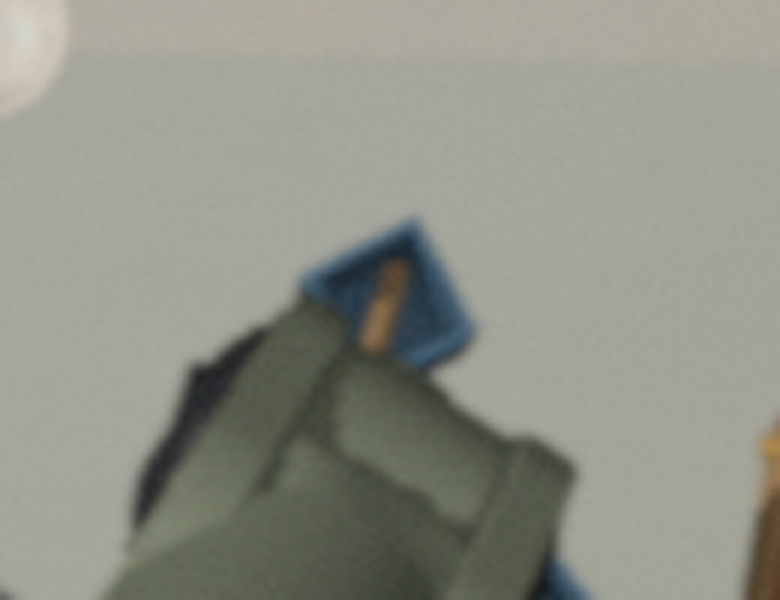

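The side crop shows the rod emerging below the near finger, with the red band at (390,365) behind it. The rod looks to be between the jaws. I'll advance 50 mm and check again.

Request:
play_rows(moves=[[[0.001,-0.002,0.03,0,0,0],[0.002,-0.004,0.06,0,0,0],[0.002,-0.004,0.09,0,0,0],[0.002,-0.004,0.124,0,0,0],[0.002,-0.004,0.124,0,0,0]]])

```text
time_s: 2.7
eef_pos: [0.5098, -0.1699, 0.2896]
tcp_rot: [3.062, -0.456, 0.32]
wrist_force: [-1.0, 0.2, -1.1]
opening: 0.996
```

```bash
python3 -c "
from h import *
plan(G-.155*Z12,R12)
s=get_image('side')
crop(s,200,90,340,220,5,'pics/s2.png')"
```

```text
t 2.7 pos [ 0.5098 -0.1699  0.2896] joints [-0.066   0.5408  0.3669  2.0279 -0.4317  0.4265 -1.255 ] F [-1.007   0.2294 -1.0547] open 0.9961623563730245
target [ 0.5094 -0.1708  0.2919] shift n [ 0.001   0.0025 -0.0058] turn n [-0.0007  0.0006  0.0003] dist 0.0025583054865142988 deg 0.10916417436558448
```

View pics/s2.png

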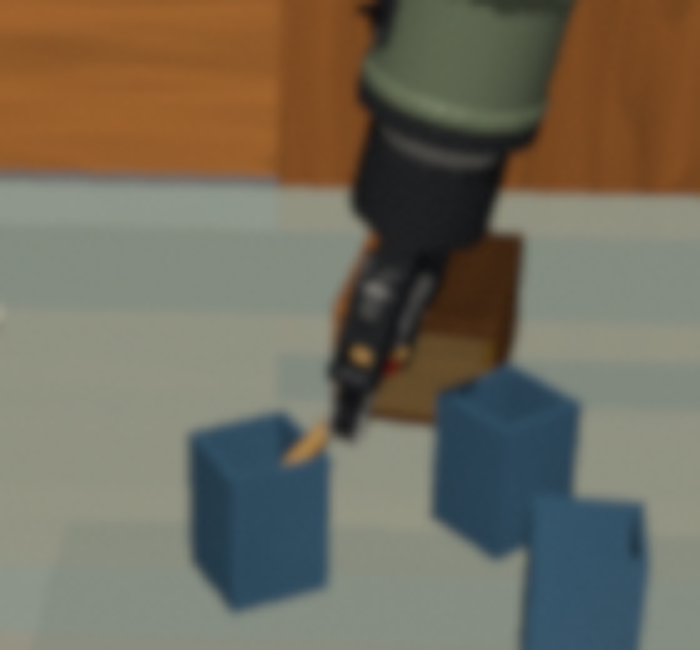

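Request:
play_rows(moves=[[[0,0,0,0,0,0],[0,0,0,0,0,0],[0,0,0,0,0,0],[0,0,0,0,0,0],[0,0,0,0,0,0]]], grip=1, squeeze=60)

```text
time_s: 3.17
eef_pos: [0.51, -0.1699, 0.2927]
tcp_rot: [3.061, -0.456, 0.326]
wrist_force: [-1.2, 0.2, 0.6]
opening: 0.3
```

Request:
play_rows(moves=[[[0,0,0,0,0,0],[0,0,0,0,0,0],[0,0,0,0,0,0],[0,0,0,0,0,0],[0,0,0,0,0,0]]])

```text
time_s: 3.58
eef_pos: [0.5099, -0.1703, 0.2925]
tcp_rot: [3.061, -0.457, 0.326]
wrist_force: [-1.2, -3.4, 4.1]
opening: 0.123
```

```bash
python3 -c "
from h import *
s=observe();c=s['eef_pos']
plan(c+[-.005,.0015,.04],R12)
plan(c+[-.005,.0015,.18],R12)
s=get_image('side')
crop(s,200,90,340,220,5,'pics/s3.png')"
```

```text
t 3.583 pos [ 0.5099 -0.1703  0.2925] joints [-0.0682  0.536   0.3703  2.027  -0.43    0.4288 -1.2564] F [-1.195  -3.3693  4.126 ] open 0.12339530814766604
target [ 0.5049 -0.1688  0.3325] shift n [ 0.0083 -0.0001 -0.1005] turn n [-0.0007 -0.0012  0.0001] dist 0.04033918690305989 deg 0.1652313227678742
t 3.583 pos [ 0.5099 -0.1703  0.2925] joints [-0.0682  0.536   0.3703  2.027  -0.43    0.4288 -1.2564] F [-1.195  -3.3693  4.126 ] open 0.12339530814766604
target [ 0.5049 -0.1688  0.4725] shift n [ 0.0819 -0.0005 -0.4427] turn n [-0.0007 -0.0012  0.0001] dist 0.18007567853544243 deg 0.1652313227678742
```

View pics/s3.png

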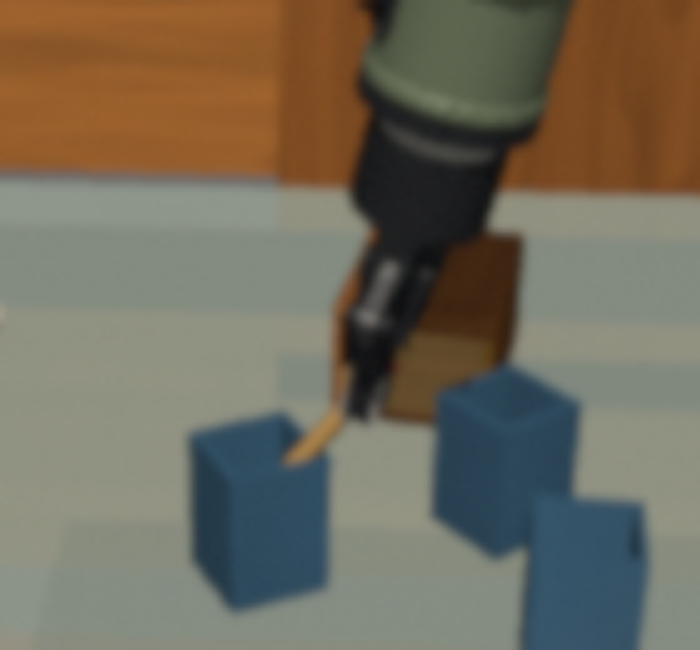

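Request:
play_rows(moves=[[[0.005,0,-0.015,0,0,0],[0.006,0,-0.035,0,0,0],[0.007,0,-0.055,0,0,0],[0.008,0,-0.08,0,0,0],[0.008,0,-0.1,0,0,0]]])

```text
time_s: 4.05
eef_pos: [0.5049, -0.1683, 0.3335]
tcp_rot: [3.061, -0.455, 0.327]
wrist_force: [-0.3, 0.2, -0.0]
opening: 0.122
```

```bash
python3 -c "
from h import *
s=observe();c=s['eef_pos']
plan(c+[-.0,.0,.15],R12)
s=get_image('side')
crop(s,200,90,340,220,5,'pics/s4.png')"
```

```text
t 4.05 pos [ 0.5049 -0.1683  0.3335] joints [-0.1235  0.4665  0.4364  2.0137 -0.3801  0.5148 -1.3007] F [-0.3074  0.1589 -0.0367] open 0.12241161863323868
target [ 0.5049 -0.1683  0.4835] shift n [ 0.079  -0.0007 -0.3666] turn n [-0.0011 -0.0015  0.0004] dist 0.1499999999999999 deg 0.21393041308679675
```

View pics/s4.png

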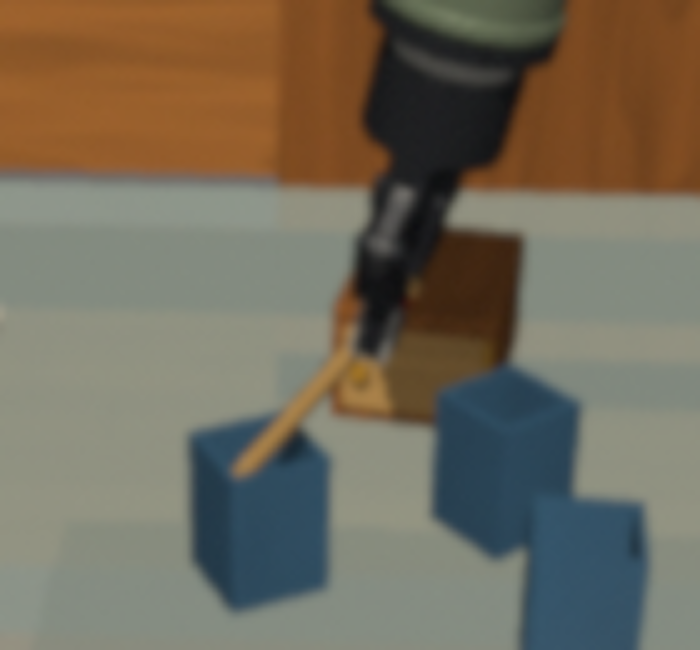

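Request:
play_rows(moves=[[[0.012,0,-0.055,0,0,0],[0.026,0,-0.12,0,0,0],[0.043,0,-0.2,0,0,0],[0.06,0,-0.28,0,0,0],[0.079,0,-0.367,0,0,0]]])

```text
time_s: 4.52
eef_pos: [0.5043, -0.1686, 0.4838]
tcp_rot: [3.061, -0.456, 0.324]
wrist_force: [1.1, -0.2, 0.2]
opening: 0.121
```

```bash
python3 -c "
from h import *
s=observe();c=s['eef_pos']
plan(c,R12)
s=get_image('side');t=get_image('top')
crop(s,200,60,340,220,4,'pics/s5.png');crop(t,220,130,350,230,6,'pics/t5.png')"
```

```text
t 4.517 pos [ 0.5043 -0.1686  0.4838] joints [-0.2665  0.2724  0.5918  1.848  -0.1998  0.8623 -1.4599] F [ 1.0908 -0.2453  0.2065] open 0.12094792621459122
target [ 0.5043 -0.1686  0.4838] shift n [0. 0. 0.] turn n [-0.0008 -0.0008  0.0002] dist 0.0 deg 0.12767411752768568
```

View pics/s5.png

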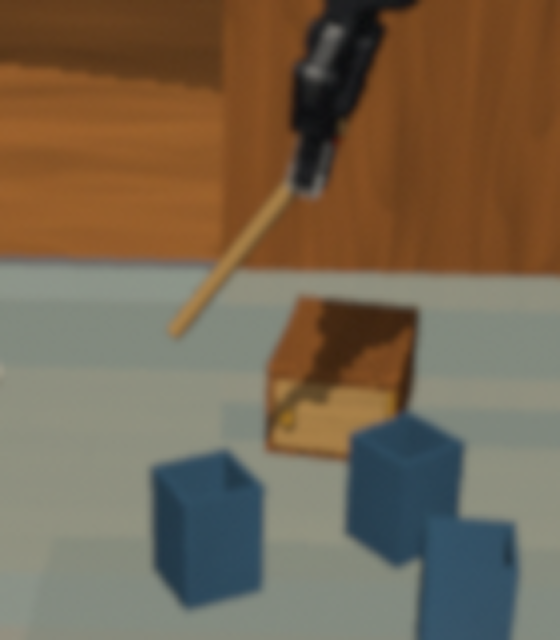

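View pics/t5.png

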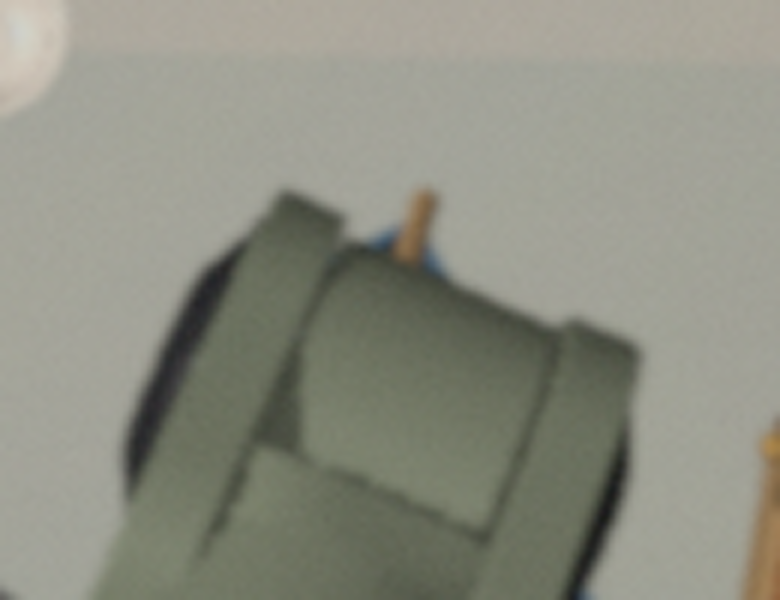

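```bash
python3 -c "
from h import *
f=lambda x,y,x0,y0,k:((x+.5)/k-.5+x0,(y+.5)/k-.5+y0)
P,e=tri(f(177,335,200,60,4),f(426,186,220,130,6))
s=observe();Rm=R.from_rotvec(s['tcp_rot']).as_matrix();g=s['eef_pos']+.155*Rm[:,2]
print('foot',P,'err',e);v=P-g;print('grasp',g,'len',np.linalg.norm(v),'lean',np.degrees(np.arccos(-v[2]/np.linalg.norm(v))),'az',np.degrees(np.arctan2(v[1],v[0])))
print('foot in tool',Rm.T@(P-s['eef_pos']),'dir',Rm.T@v/np.linalg.norm(v))
print('predicted', (s['eef_pos']-np.array([.5099,-.1703,.2925])+TIP-.2*U))
"
```

```text
foot [ 0.6279 -0.2069  0.198 ] err 0.011382073016042113
grasp [ 0.5377 -0.1787  0.3362] len 0.16738030404510473 lean 34.37775710501764 az -17.359499721666282
foot in tool [0.0622 0.0012 0.3104] dir [0.3718 0.0069 0.9283]
predicted [ 0.6261 -0.207   0.2001]
```

```bash
cat >> h.py <<'E'
FT=np.array([.063,0,.3075])
def well(F,tilt=22.5,haz=10.5):
    a=np.radians(tilt);b=np.radians(haz);h=np.array([np.cos(b),np.sin(b),0])
    z=-np.sin(a)*h-np.cos(a)*np.array([0,0,1]);Rm=fr(z,[np.sin(b),-np.cos(b),0])
    return np.array(F)-Rm@FT,Rm
W=[.507,.206]
E
python3 -c "
from h import *
plan(*well(W+[.21]))"
```

```text
t 4.617 pos [ 0.5053 -0.1693  0.4875] joints [-0.2667  0.2687  0.5927  1.8432 -0.1999  0.8623 -1.4596] F [ 0.0194 -1.3528 -1.03  ] open 0.12244646480118397
target [0.5655 0.2168 0.5182] shift n [-0.1181 -0.9676 -0.1018] turn n [-0.0227 -0.3003 -0.2421] dist 0.39202405006074936 deg 44.280065849685045
```

Request:
play_rows(moves=[[[-0.118,-0.968,-0.102,-0.023,-0.3,-0.242],[-0.118,-0.968,-0.102,-0.023,-0.3,-0.242],[-0.118,-0.968,-0.102,-0.023,-0.3,-0.242],[-0.118,-0.968,-0.102,-0.023,-0.3,-0.242],[-0.118,-0.968,-0.102,-0.023,-0.3,-0.242]]])

```text
time_s: 5.03
eef_pos: [0.5367, 0.0385, 0.4993]
tcp_rot: [3.072, 0.145, -0.444]
wrist_force: [0.7, -1.0, -0.9]
opening: 0.124
```

```bash
python3 -c "
from h import *
plan(*well(W+[.21]))"
```

```text
t 5.033 pos [0.5367 0.0385 0.4993] joints [-0.4974  0.3991  0.4455  1.6225 -0.1382  1.4474 -1.4978] F [ 0.6913 -0.9595 -0.9315] open 0.12441525636924064
target [0.5655 0.2168 0.5182] shift n [ 0.0941 -0.4357 -0.0867] turn n [-0.0045 -0.0517 -0.0441] dist 0.1816432434205064 deg 7.805410244245497
```

Request:
play_rows(moves=[[[0.094,-0.436,-0.087,-0.005,-0.052,-0.044],[0.094,-0.436,-0.087,-0.005,-0.052,-0.044],[0.094,-0.436,-0.087,-0.005,-0.052,-0.044],[0.094,-0.436,-0.087,-0.005,-0.052,-0.044],[0.094,-0.436,-0.087,-0.005,-0.052,-0.044]]])

```text
time_s: 5.45
eef_pos: [0.5659, 0.2209, 0.5174]
tcp_rot: [3.035, 0.283, -0.599]
wrist_force: [-0.7, -0.7, -0.2]
opening: 0.123
```

Request:
play_rows(moves=[[[0,0,0,0,0,0],[0,0,0,0,0,0],[0,0,0,0,0,0],[0,0,0,0,0,0],[0,0,0,0,0,0]]])

```text
time_s: 5.87
eef_pos: [0.5664, 0.2137, 0.5179]
tcp_rot: [3.035, 0.271, -0.598]
wrist_force: [-0.3, -0.0, -0.2]
opening: 0.125
```

```bash
python3 -c "
from h import *
plan(*well(W+[.21]))
s=get_image('side');t=get_image('top')
crop(s,200,140,360,320,3,'pics/s6.png');crop(t,90,140,180,230,6,'pics/t6.png')
st=observe();Rm=R.from_rotvec(st['tcp_rot']).as_matrix();F=st['eef_pos']+Rm@FT;print('pred foot',F,proj('side',F),proj('top',F))"
```

```text
t 5.867 pos [0.5664 0.2137 0.5179] joints [-0.6594  0.5313  0.368   1.371  -0.2294  1.6614 -1.6708] F [-0.2758 -0.0033 -0.1892] open 0.12493067348651067
target [0.5655 0.2168 0.5182] shift n [-0.001  -0.0081 -0.0003] turn n [-0.0001 -0.0018 -0.0027] dist 0.0032554940246587987 deg 0.37318256063327726
pred foot [0.509  0.2032 0.2094] [[291.8302 234.4025]] [[126.7711 205.7021]]
```

View pics/s6.png

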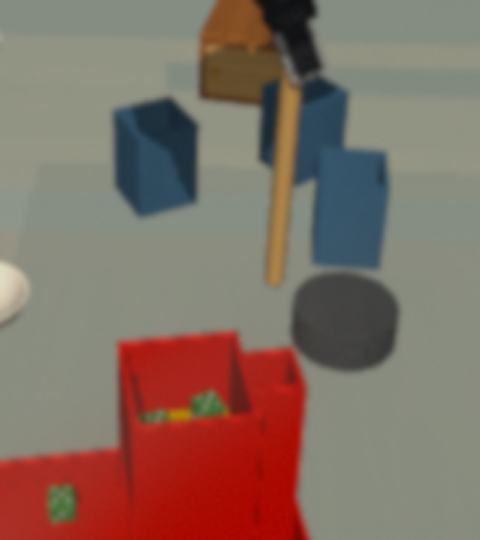

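View pics/t6.png

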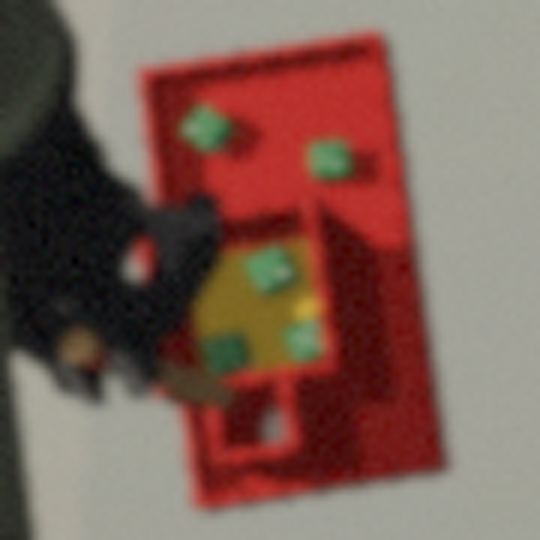

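```bash
python3 -c "
from h import *
F=np.array([.509,.2032,.2094])
for n,x0,y0,k in(('side',200,140,3),('top',90,140,6)):
  for dz in(.006,.05,.1,.14,.165,.2):
    p=proj(n,F+[0,0,dz])[0];print(n,dz,((p-[x0,y0])+.5)*k-.5)
"
python3 - <<'E'
import cv2
s=cv2.imread('pics/s6.png')
cv2.imwrite('pics/s6z.png',cv2.resize(s[60:300,220:340],None,fx=2.5,fy=2.5,interpolation=cv2.INTER_CUBIC))
E
```

```text
side 0.006 [277.0966 276.4154]
side 0.05 [281.2975 216.6162]
side 0.1 [286.4253 143.6233]
side 0.14 [290.8282  80.9479]
side 0.165 [293.7288  39.6585]
side 0.2 [297.9983 -21.1171]
top 0.006 [219.4382 395.3258]
top 0.05 [191.2901 384.0256]
top 0.1 [156.633  370.1123]
top 0.14 [126.6093 358.0592]
top 0.165 [106.6949 350.0645]
top 0.2 [ 77.184  338.2172]
```

View pics/s6z.png

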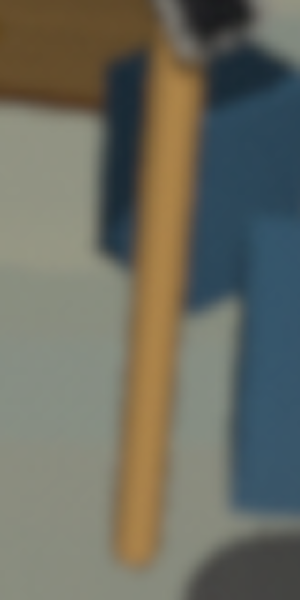

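```bash
cat >> h.py <<'E'
FT=np.array([.065,0,.3067])
def foot():
    s=observe();return s['eef_pos']+R.from_rotvec(s['tcp_rot']).as_matrix()@FT
E
sed -i 's/tilt=22.5/tilt=23.4/' h.py
python3 -c "
from h import *
print(foot())
plan(*well(W+[.16]));plan(*well(W+[.09]))"
```

```text
[0.5112 0.2036 0.2094]
t 5.967 pos [0.5664 0.2141 0.5179] joints [-0.6597  0.5316  0.3677  1.3707 -0.2295  1.6615 -1.6709] F [0.2911 0.2367 0.6272] open 0.12478515494550724
target [0.5681 0.2173 0.4673] shift n [ 0.0532 -0.0074  0.1148] turn n [-0.0001 -0.0096 -0.0024] dist 0.05069559339647214 deg 1.1401526405733127
t 5.967 pos [0.5664 0.2141 0.5179] joints [-0.6597  0.5316  0.3677  1.3707 -0.2295  1.6615 -1.6709] F [0.2911 0.2367 0.6272] open 0.12478515494550724
target [0.5681 0.2173 0.3973] shift n [ 0.1196 -0.0077  0.2767] turn n [-0.0001 -0.0096 -0.0024] dist 0.12061858416149111 deg 1.1401526405733127
```

Down to foot z = 0.16 first, then look.

Request:
play_rows(moves=[[[0.01,-0.007,0.025,0,-0.01,-0.002],[0.025,-0.007,0.055,0,-0.01,-0.002],[0.04,-0.007,0.085,0,-0.01,-0.002],[0.053,-0.007,0.115,0,-0.01,-0.002],[0.053,-0.007,0.115,0,-0.01,-0.002]]])

```text
time_s: 6.38
eef_pos: [0.5676, 0.218, 0.464]
tcp_rot: [3.025, 0.278, -0.635]
wrist_force: [-1.0, -0.2, 0.3]
opening: 0.125
```

```bash
python3 -c "
from h import *
print(foot())
plan(*well(W+[.16]));plan(*well(W+[.09]))
s=get_image('side');t=get_image('top')
crop(s,240,190,320,290,5,'pics/s7.png');crop(t,90,160,170,230,7,'pics/t7.png')
F=foot();print('foot',F);
for n,x0,y0,k in(('side',240,190,5),('top',90,160,7)):
  for q in(F+[0,0,.006],F+[0,0,.06]):
    p=proj(n,q)[0];print(n,((p-[x0,y0])+.5)*k-.5)"
```

```text
[0.5049 0.2061 0.1571]
t 6.383 pos [0.5676 0.218  0.464 ] joints [-0.6553  0.5798  0.3538  1.431  -0.2429  1.58   -1.6535] F [-1.0486 -0.2037  0.322 ] open 0.12527154059459378
target [0.5681 0.2173 0.4673] shift n [-0.0024  0.002  -0.0079] turn n [ 0.0005  0.0027 -0.0001] dist 0.0033769699309776973 deg 0.3157515548493234
t 6.383 pos [0.5676 0.218  0.464 ] joints [-0.6553  0.5798  0.3538  1.431  -0.2429  1.58   -1.6535] F [-1.0486 -0.2037  0.322 ] open 0.12527154059459378
target [0.5681 0.2173 0.3973] shift n [0.068  0.0018 0.1524] turn n [ 0.0005  0.0027 -0.0001] dist 0.06674338781798886 deg 0.3157515548493234
foot [0.5061 0.2063 0.1596]
side [262.8054 322.2313]
side [271.2046 207.4774]
top [281.6713 342.722 ]
top [243.8119 328.019 ]
```

View pics/s7.png

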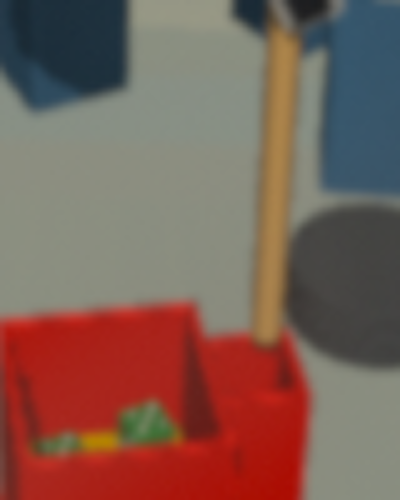

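View pics/t7.png

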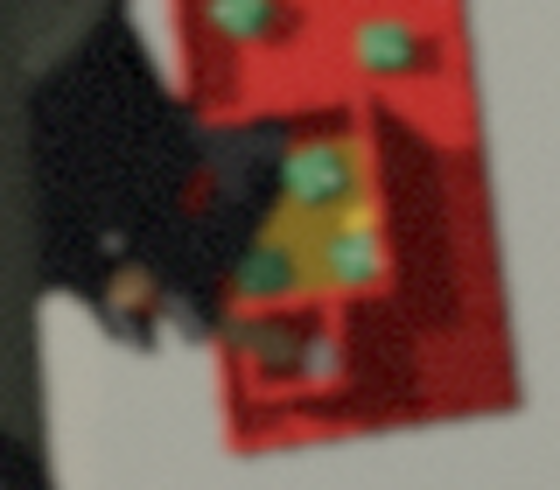

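```bash
python3 -c "
from h import *
im=cv2.imread('pics/s7.png')
b=np.radians(10.5);h=np.array([np.cos(b),np.sin(b)]);l=np.array([-h[1],h[0]])
O=np.array(W)+.054*h
def P(x,y,z): return np.r_[O+x*h+y*l,z]
def c(q,x0=240,y0=190,k=5,n='side'): return ((proj(n,q)[0]-[x0,y0])+.5)*k-.5
for nm,pts in(('well',[(-73,19),(-73,-19),(-40,-19),(-40,19)]),('shaft',[(-40,40),(-40,-40),(40,-40),(40,40)]),('inner',[(-68,14),(-68,-14),(-40,-14),(-40,14)])):
  pp=[c(P(a/1e3,d/1e3,.145)) for a,d in pts];print(nm,np.round(pp))
  cv2.polylines(im,[np.int32(pp)],True,(255,255,0),1)
cv2.imwrite('pics/s7o.png',cv2.resize(im,None,fx=1.5,fy=1.5))
im=cv2.imread('pics/t7.png')
for nm,pts in(('well',[(-73,19),(-73,-19),(-40,-19),(-40,19)]),('shaft',[(-40,40),(-40,-40),(40,-40),(40,40)]),('inner',[(-68,14),(-68,-14),(-40,-14),(-40,14)])):
  pp=[c(P(a/1e3,d/1e3,.145),90,160,7,'top') for a,d in pts]
  cv2.polylines(im,[np.int32(pp)],True,(255,255,0),1)
cv2.imwrite('pics/t7o.png',im)
"
```

```text
well [[319. 393.]
 [294. 325.]
 [211. 333.]
 [232. 402.]]
shaft [[244. 442.]
 [200. 297.]
 [ -1. 316.]
 [ 24. 465.]]
inner [[302. 385.]
 [285. 335.]
 [214. 342.]
 [229. 392.]]
```

View pics/s7o.png

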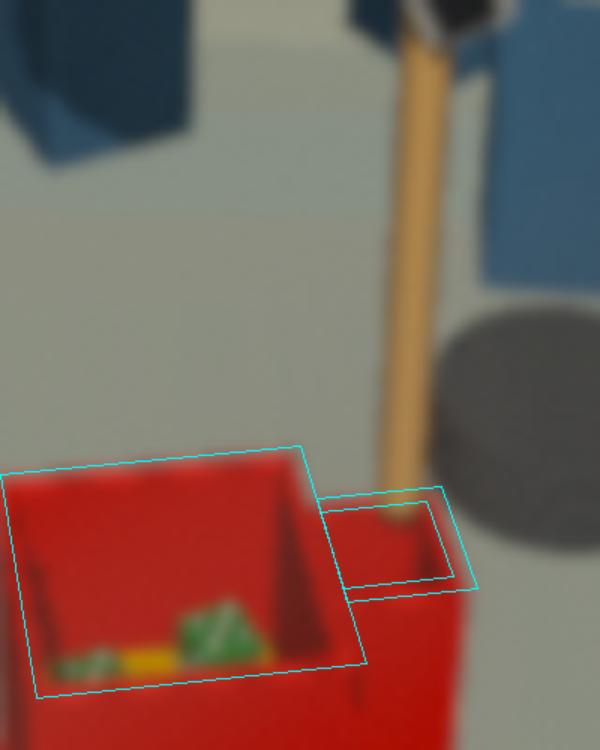

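View pics/t7o.png

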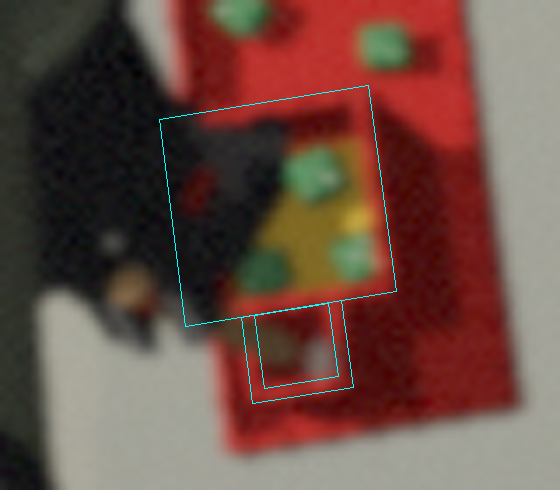

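The overlay suggests the well sits about 2–3 mm farther in +x and 2 mm in +y than assumed. I'll use W = (0.5095, 0.2078) and lower into the well, watching the forces.

```bash
sed -i 's/^W=.*/W=[.5095,.2078]/' h.py
python3 -c "
from h import *
print(foot())
plan(*well(W+[.157]));plan(*well(W+[.125]))"
```

```text
[0.5061 0.2063 0.1596]
t 6.483 pos [0.5679 0.2179 0.4667] joints [-0.6555  0.5775  0.3546  1.4277 -0.2426  1.5825 -1.6539] F [-0.0879  0.3423 -0.3619] open 0.12461452145549112
target [0.5706 0.2191 0.4643] shift n [ 0.0089 -0.0017  0.0027] turn n [0.0003 0.0012 0.    ] dist 0.0037892258412276646 deg 0.14154894203974758
t 6.483 pos [0.5679 0.2179 0.4667] joints [-0.6555  0.5775  0.3546  1.4277 -0.2426  1.5825 -1.6539] F [-0.0879  0.3423 -0.3619] open 0.12461452145549112
target [0.5706 0.2191 0.4323] shift n [ 0.0409 -0.0017  0.076 ] turn n [0.0003 0.0012 0.    ] dist 0.03453232131758179 deg 0.14154894203974758
```

Request:
play_rows(moves=[[[0.009,-0.002,0.003,0,0.001,0],[0.009,-0.002,0.003,0,0.001,0],[0.02,-0.002,0.028,0,0.001,0],[0.031,-0.002,0.053,0,0.001,0],[0.041,-0.002,0.076,0,0.001,0]]])

```text
time_s: 6.9
eef_pos: [0.5706, 0.2192, 0.4313]
tcp_rot: [3.028, 0.279, -0.626]
wrist_force: [0.0, -0.6, 0.2]
opening: 0.122
```

```bash
python3 -c "
from h import *
s=get_image('side');t=get_image('top')
print(foot());plan(*well(W+[.085]))
crop(s,240,190,320,290,5,'pics/s8.png');crop(t,90,160,170,230,7,'pics/t8.png')"
```

```text
[0.5088 0.2075 0.1233]
t 7.0 pos [0.5704 0.2192 0.4305] joints [-0.6512  0.6118  0.3467  1.4636 -0.2512  1.5137 -1.6427] F [-0.1334  1.2551 -0.0079] open 0.12217093374583339
target [0.5706 0.2191 0.3923] shift n [0.0385 0.0003 0.0873] turn n [ 0.0005  0.0009 -0.0001] dist 0.03816160020991996 deg 0.12018229201054464
```

View pics/s8.png

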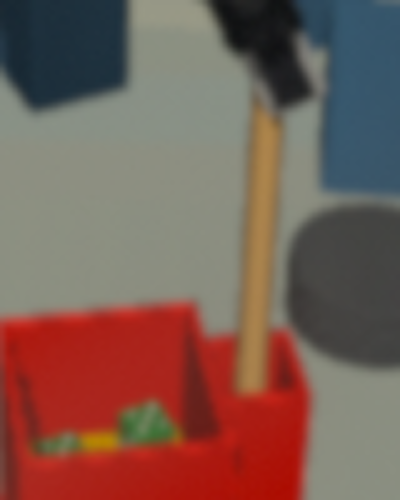

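View pics/t8.png

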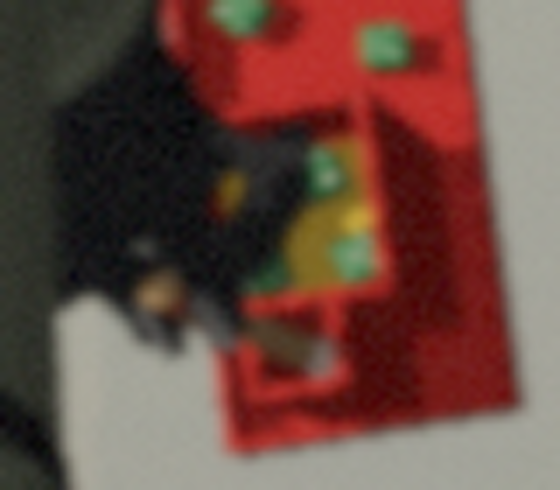

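The rod is inside the well mouth, at side crop (252,390), with no contact force. I'll lower it to just above the button.

Request:
play_rows(moves=[[[0.009,0,0.021,0,0.001,0],[0.018,0,0.042,0,0.001,0],[0.027,0,0.062,0,0.001,0],[0.034,0,0.078,0,0.001,0],[0.0385,0,0.087,0,0.001,0]]])

```text
time_s: 7.42
eef_pos: [0.571, 0.2193, 0.3933]
tcp_rot: [3.028, 0.278, -0.624]
wrist_force: [0.3, -0.8, -0.5]
opening: 0.127
```

```bash
python3 -c "
from h import *
print(foot());plan(*well(W+[.075]));plan(*well(W+[.055]))"
```

```text
[0.5105 0.2079 0.0859]
t 7.417 pos [0.571  0.2193 0.3933] joints [-0.6465  0.6464  0.3379  1.5021 -0.2611  1.4388 -1.6298] F [ 0.26   -0.8363 -0.5071] open 0.1270025299215084
target [0.5706 0.2191 0.3823] shift n [0.0101 0.0002 0.0257] turn n [ 0.0003 -0.001  -0.    ] dist 0.011033444992839918 deg 0.12145284382075892
t 7.417 pos [0.571  0.2193 0.3933] joints [-0.6465  0.6464  0.3379  1.5021 -0.2611  1.4388 -1.6298] F [ 0.26   -0.8363 -0.5071] open 0.1270025299215084
target [0.5706 0.2191 0.3623] shift n [0.0298 0.0001 0.0716] turn n [ 0.0003 -0.001  -0.    ] dist 0.03102950553431923 deg 0.12145284382075892
```

Request:
play_rows(moves=[[[0.002,0,0.0046,0,0,0],[0.004,0,0.0092,0,0,0],[0.006,0,0.0138,0,0,0],[0.008,0,0.0184,0,0,0],[0.01,0,0.023,0,0,0]]])

```text
time_s: 7.83
eef_pos: [0.5712, 0.2192, 0.3846]
tcp_rot: [3.029, 0.279, -0.622]
wrist_force: [0.4, 0.6, -0.5]
opening: 0.123
```

Request:
play_rows(moves=[[[0.001,0,0.0023,0,0,0],[0.002,0,0.0046,0,0,0],[0.003,0,0.0069,0,0,0],[0.004,0,0.0092,0,0,0],[0.005,0,0.0115,0,0,0]]])

```text
time_s: 8.25
eef_pos: [0.5712, 0.2193, 0.3796]
tcp_rot: [3.029, 0.278, -0.622]
wrist_force: [-0.4, -0.4, 2.1]
opening: 0.123
```

```bash
python3 -c "
from h import *
print(foot());plan(*well(W+[.055]))"
```

```text
[0.5111 0.2081 0.0721]
t 8.25 pos [0.5712 0.2193 0.3796] joints [-0.6444  0.6601  0.3344  1.5146 -0.2653  1.4118 -1.6249] F [-0.4074 -0.395   2.1245] open 0.12337562576677866
target [0.5706 0.2191 0.3623] shift n [0.0157 0.0001 0.0405] turn n [ 0.0001 -0.0017  0.    ] dist 0.017366810321444083 deg 0.19332077795775723
```

Request:
play_rows(moves=[[[0.001,0,0.0023,0,0,0],[0.002,0,0.0046,0,0,0],[0.003,0,0.0069,0,0,0],[0.004,0,0.0092,0,0,0],[0.005,0,0.0115,0,0,0]]])

```text
time_s: 8.67
eef_pos: [0.5712, 0.2193, 0.3744]
tcp_rot: [3.029, 0.279, -0.622]
wrist_force: [0.0, -1.2, 2.8]
opening: 0.123
```

Request:
play_rows(moves=[[[0.001,0,0.0023,0,0,0],[0.002,0,0.0046,0,0,0],[0.003,0,0.0069,0,0,0],[0.004,0,0.0092,0,0,0],[0.005,0,0.0115,0,0,0]]])

```text
time_s: 9.08
eef_pos: [0.5712, 0.2193, 0.3694]
tcp_rot: [3.029, 0.278, -0.622]
wrist_force: [-0.0, -0.3, 3.8]
opening: 0.119
```

```bash
python3 -c "
from h import *
print(foot());plan(*well(W+[.055]))
s=get_image('side');t=get_image('top')
crop(s,180,160,340,350,4,'pics/s9.png');crop(t,90,130,180,230,6,'pics/t9.png')"
```

```text
[0.5111 0.208  0.0619]
t 9.083 pos [0.5712 0.2193 0.3694] joints [-0.6428  0.6709  0.3316  1.5234 -0.2684  1.3931 -1.6213] F [-0.0471 -0.2803  3.7925] open 0.11932039782974668
target [0.5706 0.2191 0.3623] shift n [0.0056 0.0001 0.017 ] turn n [ 0.0001 -0.0016  0.    ] dist 0.00715622078474186 deg 0.1794839370707219
```

View pics/s9.png

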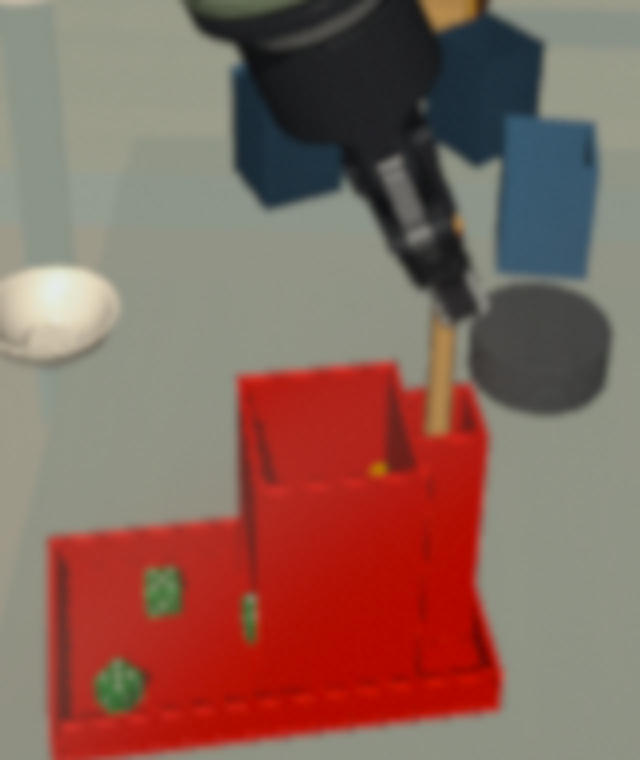

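The gate is opening and the dice are falling. I'll keep feeling for the stop.

Request:
play_rows(moves=[[[0.001,0,0.0023,0,0,0],[0.002,0,0.0046,0,0,0],[0.003,0,0.0069,0,0,0],[0.004,0,0.0092,0,0,0],[0.004,0,0.0092,0,0,0]]])

```text
time_s: 9.6
eef_pos: [0.5712, 0.2193, 0.3653]
tcp_rot: [3.029, 0.278, -0.622]
wrist_force: [0.0, -0.9, 1.3]
opening: 0.127
```

Request:
play_rows(moves=[[[0.001,0,0.0023,0,0,0],[0.002,0,0.0046,0,0,0],[0.003,0,0.0069,0,0,0],[0.003,0,0.0069,0,0,0],[0.003,0,0.0069,0,0,0]]])

```text
time_s: 10.02
eef_pos: [0.5713, 0.2193, 0.3629]
tcp_rot: [3.029, 0.279, -0.622]
wrist_force: [-0.4, -0.2, 10.0]
opening: 0.121
```

```bash
python3 -c "
from h import *
print(foot());plan(*well(W+[.055]))"
```

```text
[0.5112 0.2081 0.0554]
t 10.017 pos [0.5713 0.2193 0.3629] joints [-0.6417  0.678   0.3298  1.5287 -0.2706  1.3808 -1.6189] F [-0.4208 -0.1832 10.0212] open 0.12078164960724438
target [0.5706 0.2191 0.3623] shift n [-0.0011  0.0001  0.002 ] turn n [ 0.     -0.0017  0.0001] dist 0.0009246487103344739 deg 0.1957118564303374
```

Request:
play_rows(moves=[[[0.0003,0,0.0006,0,0,0],[0.0005,0,0.0011,0,0,0],[0.0005,0,0.0011,0,0,0],[0.0005,0,0.0011,0,0,0],[0.0005,0,0.0011,0,0,0]]])

```text
time_s: 10.43
eef_pos: [0.5714, 0.2192, 0.3627]
tcp_rot: [3.029, 0.279, -0.621]
wrist_force: [-0.9, 0.3, 13.7]
opening: 0.12
```

```bash
python3 -c "
from h import *
print(foot());plan(*well(W+[.055]))"
```

```text
[0.5114 0.2081 0.0552]
t 10.433 pos [0.5714 0.2192 0.3627] joints [-0.6416  0.6781  0.3298  1.5287 -0.2707  1.3803 -1.6188] F [-0.8734  0.3182 13.697 ] open 0.12013466547884205
target [0.5706 0.2191 0.3623] shift n [-0.0014 -0.      0.0018] turn n [-0.     -0.0018  0.0001] dist 0.0008949762441046242 deg 0.21185141475948974
```

Request:
play_rows(moves=[[[0.0003,0,0.0006,0,0,0],[0.0006,0,0.0013,0,0,0],[0.0007,0,0.0016,0,0,0],[0.0007,0,0.0016,0,0,0],[0.0007,0,0.0016,0,0,0]]])

```text
time_s: 10.85
eef_pos: [0.5714, 0.2192, 0.3625]
tcp_rot: [3.03, 0.279, -0.621]
wrist_force: [-0.5, -0.4, 21.0]
opening: 0.12
```

```bash
python3 -c "
from h import *
print(foot());plan(*well(W+[.055]));plan(*well(W+[.19]))
s=get_image('side');t=get_image('top')
crop(s,180,160,340,350,4,'pics/s10.png');crop(t,90,130,180,230,6,'pics/t10.png')"
```

```text
[0.5115 0.2082 0.055 ]
t 10.85 pos [0.5714 0.2192 0.3625] joints [-0.6415  0.6783  0.3297  1.5289 -0.2709  1.3796 -1.6185] F [-0.5056 -0.4057 21.0185] open 0.1201628207503911
target [0.5706 0.2191 0.3623] shift n [-0.0017 -0.0001  0.0014] turn n [-0.0001 -0.002   0.0001] dist 0.0008742827095322015 deg 0.23156695240423816
t 10.85 pos [0.5714 0.2192 0.3625] joints [-0.6415  0.6783  0.3297  1.5289 -0.2709  1.3796 -1.6185] F [-0.5056 -0.4057 21.0185] open 0.1201628207503911
target [0.5706 0.2191 0.4973] shift n [-0.1345 -0.0002 -0.3089] turn n [-0.0001 -0.002   0.0001] dist 0.13476009716525456 deg 0.23156695240423816
```

View pics/s10.png

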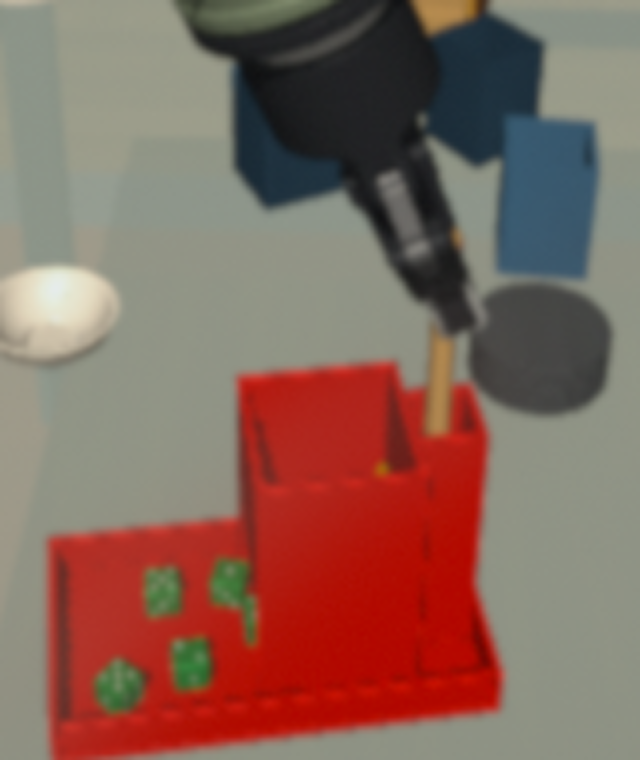

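View pics/t10.png

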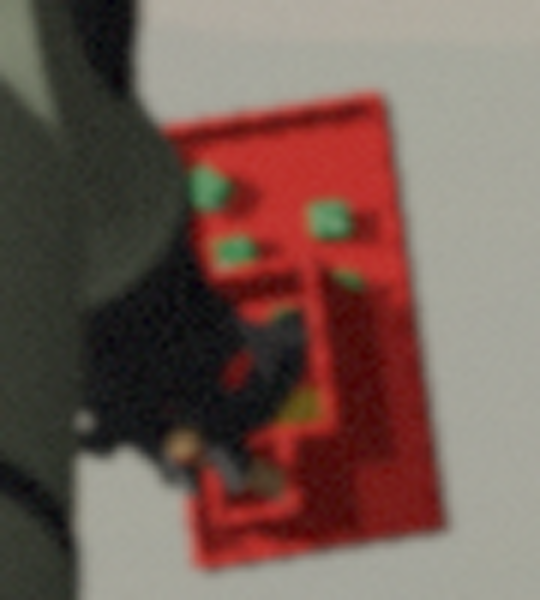

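Firm stop confirmed: the force rose to 21 N with almost no travel and the foot is at z = 0.055. Five dice show in or entering the tray. Retracting straight up.

Request:
play_rows(moves=[[[-0.01,0,-0.023,0,0,0],[-0.035,0,-0.08,0,0,0],[-0.067,0,-0.154,0,0,0],[-0.1,0,-0.23,0,0,0],[-0.134,0,-0.309,0,0,0]]])

```text
time_s: 11.37
eef_pos: [0.5705, 0.2191, 0.4974]
tcp_rot: [3.028, 0.278, -0.623]
wrist_force: [0.5, 0.9, -0.4]
opening: 0.126
```

Request:
play_rows(moves=[[[0,0,0,0,0,0],[0,0,0,0,0,0],[0,0,0,0,0,0],[0,0,0,0,0,0],[0,0,0,0,0,0]]])

```text
time_s: 11.78
eef_pos: [0.5707, 0.2193, 0.495]
tcp_rot: [3.028, 0.278, -0.625]
wrist_force: [0.1, 0.3, -0.1]
opening: 0.122
```

```bash
python3 -c "
from h import *
s=get_image('side');t=get_image('top')
F=foot();print(F,proj('side',F),proj('top',F),observe())
crop(s,180,160,340,350,4,'pics/s11.png');crop(t,90,130,180,230,6,'pics/t11.png')
for n,x0,y0,k in(('side',180,160,4),('top',90,130,6)):
  for dz in(.006,.06,.12,.14):
    p=proj(n,F+[0,0,dz])[0];print(n,dz,((p-[x0,y0])+.5)*k-.5)"
```

```text
[0.5103 0.2079 0.1879] [[290.6145 245.2586]] [[127.1142 206.0535]] {'time_s': 11.8833, 'joints': array([-0.6567,  0.5616,  0.3607,  1.3805, -0.2384,  1.64  , -1.6633]), 'qvel': array([ 0.0009, -0.0032,  0.0014, -0.0052,  0.0007,  0.0021,  0.0006]), 'tau': array([ -0.0156, -94.1014,  10.2511, -38.0712,  -0.1872,   2.2634,
         0.0011]), 'eef_pos': array([0.5707, 0.2193, 0.4953]), 'tcp_rot': array([ 3.0279,  0.2782, -0.6239]), 'wrist_force': array([ 0.2671, -0.7659, -0.2845]), 'wrist_torque': array([ 0.0645, -0.4015, -0.0033]), 'opening': 0.12295053198951256}
side 0.006 [444.6648 332.3535]
side 0.06 [451.3163 236.5657]
side 0.12 [459.3748 120.5161]
side 0.14 [462.2341  79.34  ]
top 0.006 [221.5779 457.3786]
top 0.06 [187.4696 443.74  ]
top 0.12 [145.7399 427.0538]
top 0.14 [130.8253 421.09  ]
```

View pics/s11.png

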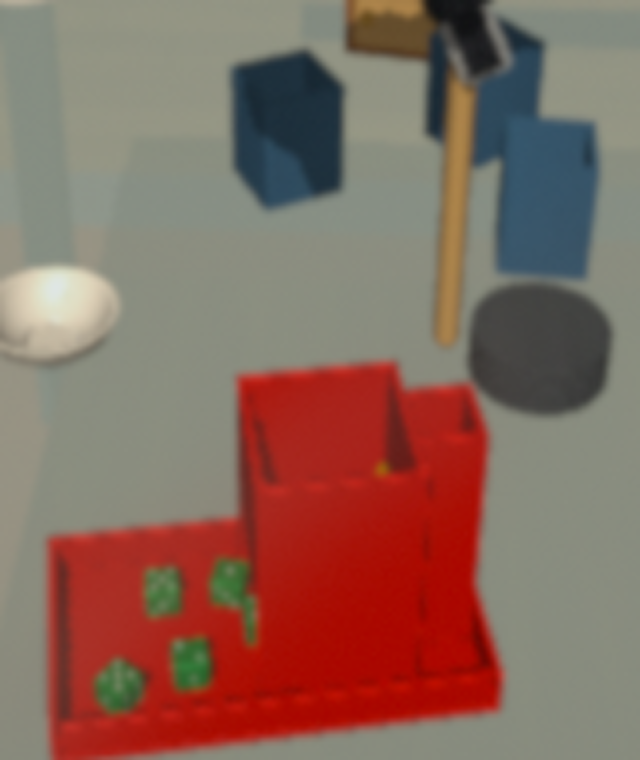

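View pics/t11.png

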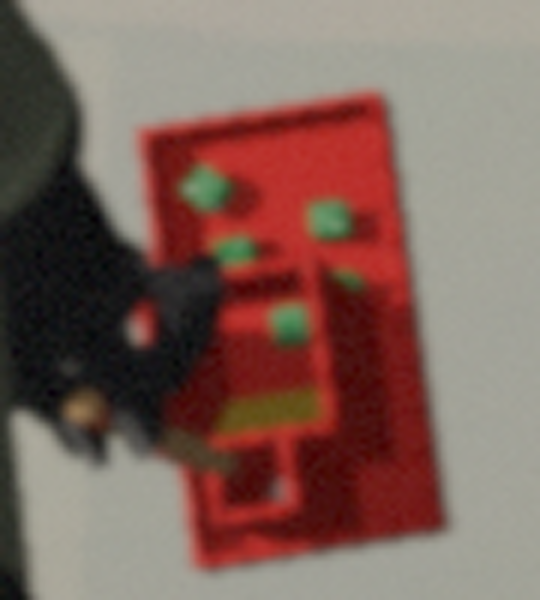

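All five dice are in the tray. The top view shows them at (205,188), (330,218), (235,250), (348,280) and (290,322), the last seen through the open shaft on the floor. Now back to the tumbler.

```bash
python3 -c "
from h import *
plan([.5045,-.1685,.4875],R12)"
```

```text
t 11.883 pos [0.5707 0.2193 0.4953] joints [-0.6567  0.5616  0.3607  1.3805 -0.2384  1.64   -1.6633] F [ 0.2671 -0.7659 -0.2845] open 0.12295053198951256
target [ 0.5045 -0.1685  0.4875] shift n [-0.304   0.923   0.1527] turn n [0.0243 0.3019 0.2425] dist 0.3934855717505623 deg 44.454793183803524
```

Request:
play_rows(moves=[[[-0.304,0.923,0.153,0.024,0.302,0.242],[-0.304,0.923,0.153,0.024,0.302,0.242],[-0.304,0.923,0.153,0.024,0.302,0.242],[-0.304,0.923,0.153,0.024,0.302,0.242],[-0.304,0.923,0.153,0.024,0.302,0.242]]])

```text
time_s: 12.3
eef_pos: [0.5349, 0.0119, 0.4916]
tcp_rot: [3.089, -0.321, 0.146]
wrist_force: [2.6, -0.5, 0.4]
opening: 0.125
```

```bash
python3 -c "
from h import *
plan([.5045,-.1685,.4875],R12);print(foot())"
```

```text
t 12.3 pos [0.5349 0.0119 0.4916] joints [-0.5749  0.2989  0.5477  1.7802 -0.1264  1.0191 -1.7697] F [ 2.5588 -0.4835  0.419 ] open 0.12530673435241707
target [ 0.5045 -0.1685  0.4875] shift n [0.0167 0.4565 0.0221] turn n [0.0042 0.0557 0.0455] dist 0.1829342568631503 deg 8.257834234097503
[ 0.6258 -0.0141  0.1927]
```

Request:
play_rows(moves=[[[0.017,0.456,0.022,0.004,0.056,0.045],[0.017,0.456,0.022,0.004,0.056,0.045],[0.017,0.456,0.022,0.004,0.056,0.045],[0.017,0.456,0.022,0.004,0.056,0.045],[0.017,0.456,0.022,0.004,0.056,0.045]]])

```text
time_s: 12.72
eef_pos: [0.5041, -0.1715, 0.488]
tcp_rot: [3.059, -0.457, 0.316]
wrist_force: [-0.2, -0.2, -0.8]
opening: 0.122
```

Request:
play_rows(moves=[[[0,0,0,0,0,0],[0,0,0,0,0,0],[0,0,0,0,0,0],[0,0,0,0,0,0],[0,0,0,0,0,0]]])

```text
time_s: 13.13
eef_pos: [0.5064, -0.1654, 0.4876]
tcp_rot: [3.062, -0.447, 0.315]
wrist_force: [-0.2, -0.2, -0.4]
opening: 0.122
```

```bash
python3 -c "
from h import *
plan([.5045,-.1685,.4875],R12);plan([.5045,-.1685,.41],R12)
s=get_image('side');t=get_image('top');F=foot();print(F,proj('side',F)-[200,60],proj('top',F)-[220,130])
crop(s,200,60,340,220,4,'pics/s12.png');crop(t,220,130,350,230,6,'pics/t12.png')"
```

```text
t 13.133 pos [ 0.5064 -0.1654  0.4876] joints [-0.286   0.274   0.6082  1.8385 -0.1997  0.8787 -1.4598] F [-0.1627 -0.1732 -0.4054] open 0.12152405830634966
target [ 0.5045 -0.1685  0.4875] shift n [-0.0023  0.0089 -0.0002] turn n [0.0001 0.0022 0.0033] dist 0.003671948416221768 deg 0.44911026226727135
t 13.133 pos [ 0.5064 -0.1654  0.4876] joints [-0.286   0.274   0.6082  1.8385 -0.1997  0.8787 -1.4598] F [-0.1627 -0.1732 -0.4054] open 0.12152405830634966
target [ 0.5045 -0.1685  0.41  ] shift n [-0.0418  0.0086  0.1894] turn n [0.0001 0.0022 0.0033] dist 0.07767155114736096 deg 0.44911026226727135
[ 0.6271 -0.2022  0.2007] [[42.0178 82.78  ]] [[68.7354 32.8867]]
```

View pics/s12.png

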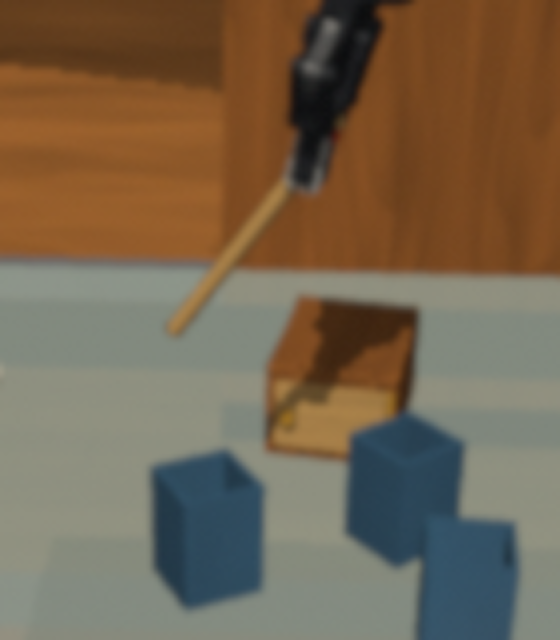

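View pics/t12.png

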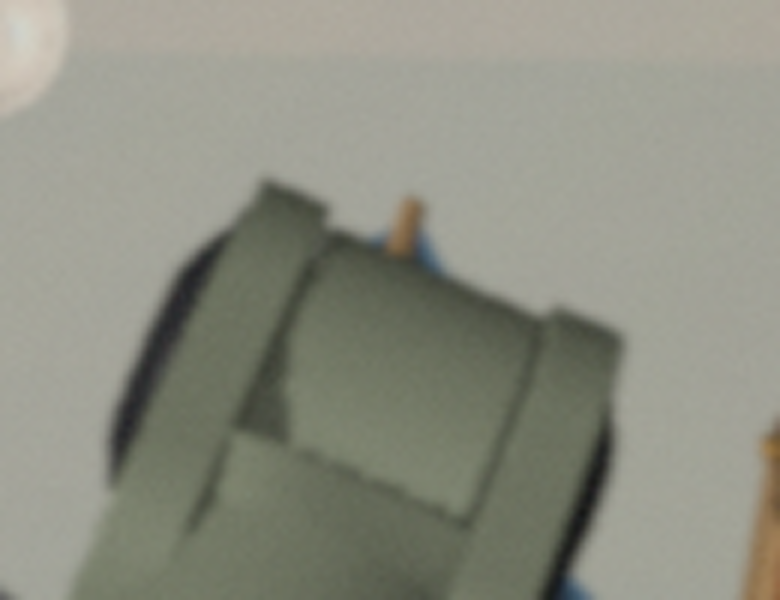

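Request:
play_rows(moves=[[[-0.003,0.009,0.02,0,0.002,0.003],[-0.014,0.009,0.07,0,0.002,0.003],[-0.03,0.009,0.14,0,0.002,0.003],[-0.042,0.009,0.189,0,0.002,0.003],[-0.042,0.009,0.189,0,0.002,0.003]]])

```text
time_s: 13.65
eef_pos: [0.5031, -0.1692, 0.4066]
tcp_rot: [3.06, -0.459, 0.313]
wrist_force: [-0.7, -0.1, -0.7]
opening: 0.118
```

Request:
play_rows(moves=[[[0,0,0,0,0,0],[0,0,0,0,0,0],[0,0,0,0,0,0],[0,0,0,0,0,0],[0,0,0,0,0,0]]])

```text
time_s: 14.07
eef_pos: [0.5042, -0.1697, 0.4111]
tcp_rot: [3.059, -0.459, 0.324]
wrist_force: [-0.5, 0.5, -0.5]
opening: 0.125
```

```bash
python3 -c "
from h import *
plan([.504,-.1685,.41],R12);plan([.504,-.1685,.333],R12)
s=get_image('side');t=get_image('top');F=foot();print(F,proj('side',F)-[200,60],proj('top',F)-[220,130])
crop(s,200,90,340,220,5,'pics/s13.png');crop(t,220,130,350,230,6,'pics/t13.png')"
```

```text
t 14.067 pos [ 0.5042 -0.1697  0.4111] joints [-0.2223  0.3624  0.5567  1.9414 -0.2923  0.6955 -1.3766] F [-0.5117  0.4534 -0.4647] open 0.12452651177442042
target [ 0.504  -0.1685  0.41  ] shift n [-0.0019 -0.0027  0.0024] turn n [ 0.0001 -0.0007 -0.0005] dist 0.0016111335846175662 deg 0.0990146664629745
t 14.067 pos [ 0.5042 -0.1697  0.4111] joints [-0.2223  0.3624  0.5567  1.9414 -0.2923  0.6955 -1.3766] F [-0.5117  0.4534 -0.4647] open 0.12452651177442042
target [ 0.504  -0.1685  0.333 ] shift n [-0.0421 -0.0027  0.1906] turn n [ 0.0001 -0.0007 -0.0005] dist 0.07809170529823396 deg 0.0990146664629745
[ 0.6261 -0.2071  0.1244] [[ 42.7757 106.5188]] [[68.383  38.6184]]
```

View pics/s13.png

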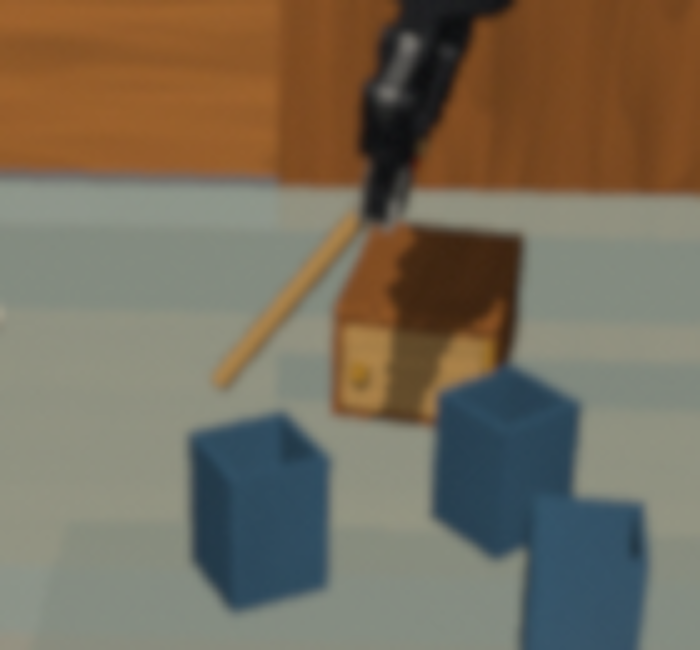

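View pics/t13.png

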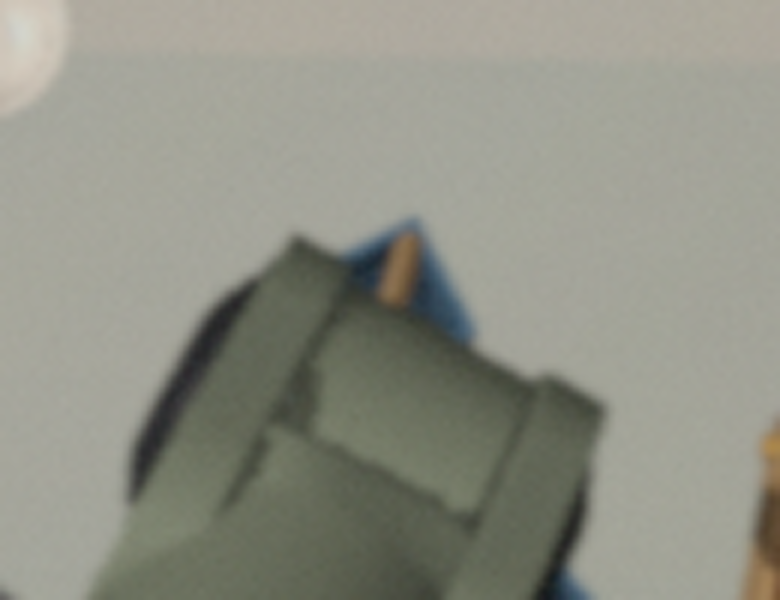

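The foot sits close to the far inner corner, so I'll shift 5 mm inward for the descent.

```bash
python3 -c "
from h import *
plan([.4995,-.1672,.375],R12);plan([.4995,-.1672,.335],R12)"
```

```text
t 14.167 pos [ 0.5041 -0.1696  0.4107] joints [-0.2222  0.3628  0.5565  1.9418 -0.2924  0.6953 -1.3765] F [ 0.0319  0.1885 -0.4321] open 0.12043164334825406
target [ 0.4995 -0.1672  0.375 ] shift n [-0.0312 -0.0024  0.0847] turn n [ 0.0002 -0.0004 -0.0005] dist 0.03612901448384647 deg 0.07458491942912401
t 14.167 pos [ 0.5041 -0.1696  0.4107] joints [-0.2222  0.3628  0.5565  1.9418 -0.2924  0.6953 -1.3765] F [ 0.0319  0.1885 -0.4321] open 0.12043164334825406
target [ 0.4995 -0.1672  0.335 ] shift n [-0.0521 -0.0024  0.1825] turn n [ 0.0002 -0.0004 -0.0005] dist 0.07592940250674993 deg 0.07458491942912401
```

Request:
play_rows(moves=[[[-0.012,-0.002,0,0,0,0],[-0.018,-0.002,0.025,0,0,0],[-0.025,-0.002,0.055,0,0,0],[-0.031,-0.002,0.085,0,0,0],[-0.031,-0.002,0.085,0,0,0]]])

```text
time_s: 14.58
eef_pos: [0.4988, -0.167, 0.3721]
tcp_rot: [3.06, -0.458, 0.317]
wrist_force: [-1.1, 0.1, -0.6]
opening: 0.121
```

```bash
python3 -c "
from h import *
s=get_image('side');t=get_image('top')
plan([.4995,-.1672,.335],R12);print(foot())
crop(s,200,90,340,220,5,'pics/s14.png');crop(t,220,130,350,230,6,'pics/t14.png')"
```

```text
t 14.683 pos [ 0.4993 -0.1675  0.3741] joints [-0.1919  0.4046  0.5188  1.992  -0.337   0.6082 -1.3381] F [-0.2634  0.0853  0.2479] open 0.1236333601274705
target [ 0.4995 -0.1672  0.335 ] shift n [-0.0199 -0.001   0.0956] turn n [ 0.0005  0.0005 -0.0007] dist 0.03907855269237377 deg 0.11319951560148189
[ 0.6207 -0.205   0.0875]
```

View pics/s14.png

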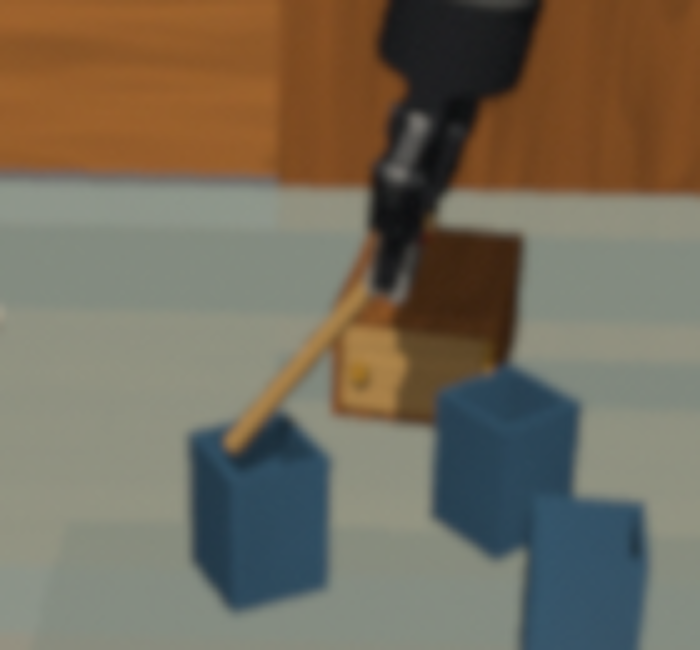

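View pics/t14.png

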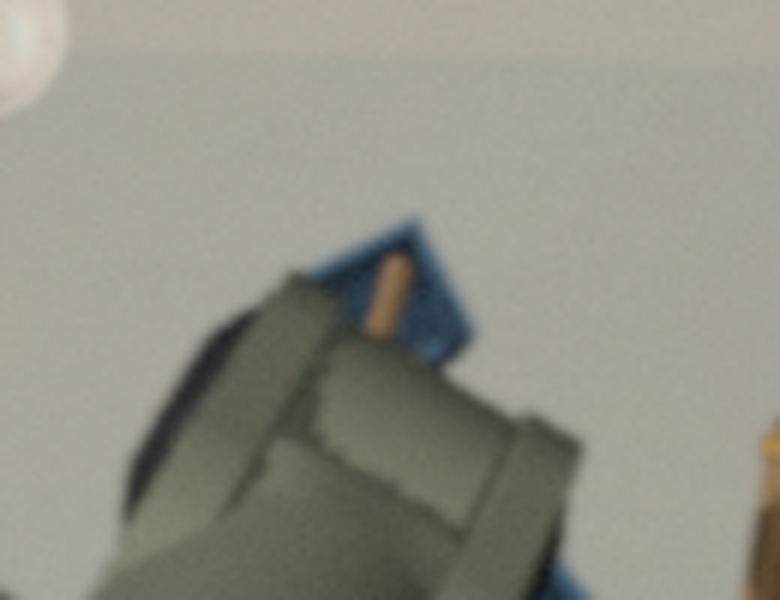

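The foot is inside the rim, at top crop (398,255) with the corner at (415,222). Continuing down.

Request:
play_rows(moves=[[[-0.004,0,0.02,0,0,0],[-0.008,0,0.04,0,0,0],[-0.013,0,0.063,0,0,0],[-0.017,0,0.082,0,0,0],[-0.02,0,0.095,0,0,0]]])

```text
time_s: 15.1
eef_pos: [0.4993, -0.1674, 0.3344]
tcp_rot: [3.059, -0.459, 0.32]
wrist_force: [0.2, -0.8, -0.4]
opening: 0.12
```

```bash
python3 -c "
from h import *
plan([.505,-.1688,.309],R12);plan([.508,-.1697,.2965],R12);print(foot())"
```

```text
t 15.1 pos [ 0.4993 -0.1674  0.3344] joints [-0.1441  0.4622  0.4622  2.0261 -0.3932  0.5172 -1.2884] F [ 0.2216 -0.7868 -0.3607] open 0.11964660632368607
target [ 0.505  -0.1688  0.309 ] shift n [ 0.0011 -0.0008  0.065 ] turn n [ 0.0004  0.0005 -0.0006] dist 0.02602503460679663 deg 0.09674693422429863
t 15.1 pos [ 0.4993 -0.1674  0.3344] joints [-0.1441  0.4622  0.4622  2.0261 -0.3932  0.5172 -1.2884] F [ 0.2216 -0.7868 -0.3607] open 0.11964660632368607
target [ 0.508  -0.1697  0.2965] shift n [ 0.0023 -0.0009  0.0972] turn n [ 0.0004  0.0005 -0.0006] dist 0.038909327299904546 deg 0.09674693422429863
[ 0.6208 -0.2048  0.0477]
```

Request:
play_rows(moves=[[[0,0,0.015,0,0,0],[0.001,0,0.03,0,0,0],[0.001,0,0.045,0,0,0],[0.001,-0.001,0.055,0,0,0],[0.001,-0.001,0.065,0,0,0]]])

```text
time_s: 15.52
eef_pos: [0.5053, -0.1688, 0.3098]
tcp_rot: [3.059, -0.459, 0.321]
wrist_force: [0.6, -0.6, -0.5]
opening: 0.124
```

Request:
play_rows(moves=[[[0,0,0.008,0,0,0],[0.0005,0,0.016,0,0,0],[0.001,0,0.024,0,0,0],[0.001,0,0.032,0,0,0],[0.001,0,0.032,0,0,0]]])

```text
time_s: 15.93
eef_pos: [0.5081, -0.1697, 0.2973]
tcp_rot: [3.059, -0.459, 0.321]
wrist_force: [0.8, 0.1, -1.4]
opening: 0.129
```

```bash
python3 -c "
from h import *
s=get_image('side');t=get_image('top')
plan([.508,-.1697,.2965],R12);print(foot())
crop(s,200,90,340,220,5,'pics/s15.png');crop(t,220,130,350,230,6,'pics/t15.png')"
```

```text
t 16.033 pos [ 0.5081 -0.1697  0.2978] joints [-0.0915  0.5294  0.4004  2.0285 -0.4431  0.4441 -1.2457] F [ 0.2593 -0.1121  0.223 ] open 0.11956256048121063
target [ 0.508  -0.1697  0.2965] shift n [-0.0009 -0.      0.0031] turn n [ 0.0003  0.     -0.0006] dist 0.0013067438160007014 deg 0.07963611613205422
[ 0.6298 -0.2072  0.0113]
```

View pics/s15.png

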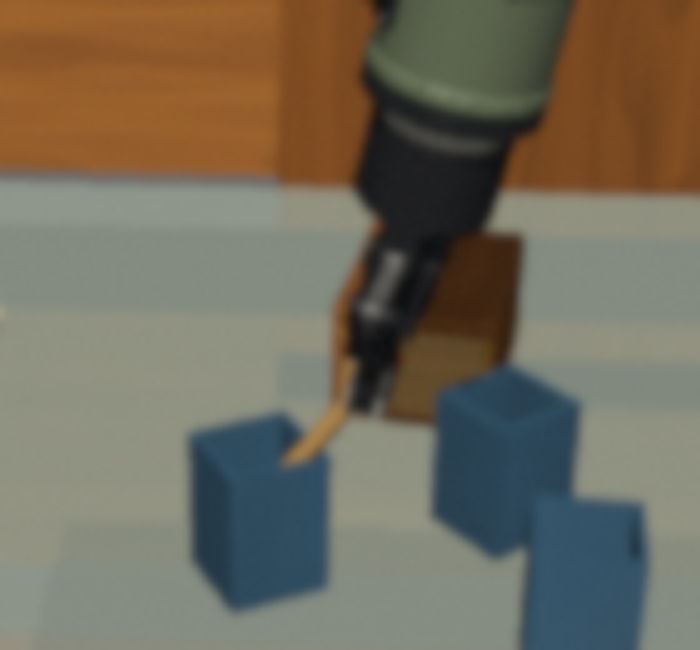

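View pics/t15.png

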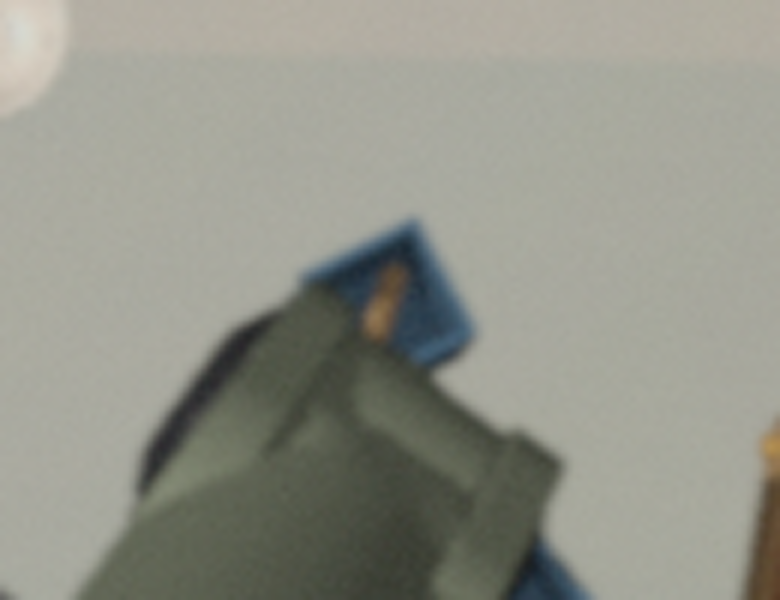

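Request:
play_rows(moves=[[[0,0,0.003,0,0,0],[0,0,0.006,0,0,0],[0,0,0.008,0,0,0],[0,0,0.008,0,0,0],[0,0,0.008,0,0,0]]])

```text
time_s: 16.45
eef_pos: [0.5088, -0.17, 0.2948]
tcp_rot: [3.059, -0.459, 0.322]
wrist_force: [1.1, -1.6, -0.8]
opening: 0.121
```

Request:
play_rows(moves=[[[0,0,0,0,0,0],[0,0,0,0,0,0],[0,0,0,0,0,0],[0,0,0,0,0,0],[0,0,0,0,0,0]]], grip=0)

```text
time_s: 16.87
eef_pos: [0.5087, -0.1698, 0.2947]
tcp_rot: [3.059, -0.459, 0.321]
wrist_force: [-0.3, -0.1, 0.5]
opening: 0.825
```

Request:
play_rows(moves=[[[0,0,0,0,0,0],[0,0,0,0,0,0],[0,0,0,0,0,0],[0,0,0,0,0,0],[0,0,0,0,0,0]]])

```text
time_s: 17.28
eef_pos: [0.5087, -0.1699, 0.2947]
tcp_rot: [3.059, -0.459, 0.321]
wrist_force: [-0.1, 0.2, -0.1]
opening: 0.998
```

```bash
python3 -c "
from h import *
s=get_image('side')
p=observe()['eef_pos'];plan(p-.12*Z12,R12)
crop(s,200,90,340,220,5,'pics/s16.png')"
```

```text
t 17.333 pos [ 0.5087 -0.1699  0.2947] joints [-0.0871  0.5349  0.395   2.0287 -0.4469  0.4378 -1.2422] F [ 0.2424 -1.0814 -0.4394] open 1.0017730643136802
target [ 0.4849 -0.1626  0.4121] shift n [ 0.      0.0002 -0.3   ] turn n [ 0.0003 -0.     -0.0006] dist 0.12 deg 0.07410608631276858
```

View pics/s16.png

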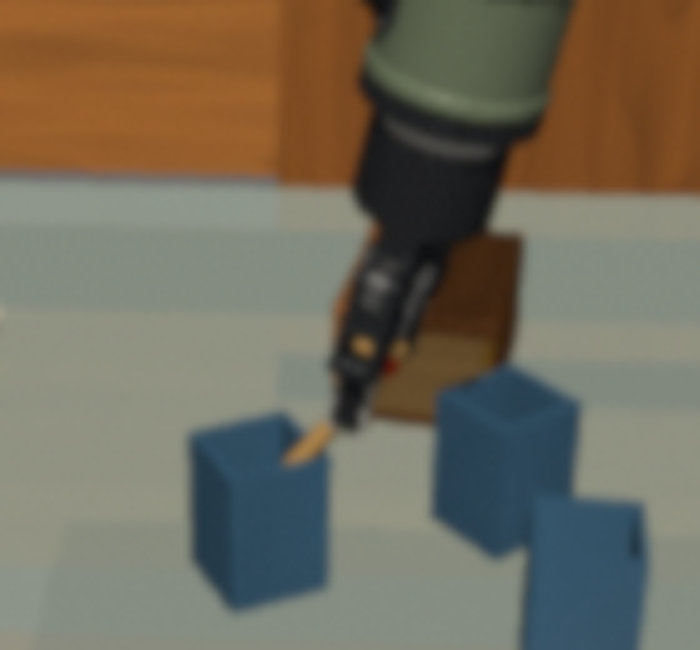

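The rod is released and leaning in the tumbler. Backing straight out along the tool axis.

Request:
play_rows(moves=[[[0,0,-0.04,0,0,0],[0,0,-0.1,0,0,0],[0,0,-0.17,0,0,0],[0,0,-0.24,0,0,0],[0,0,-0.3,0,0,0]]])

```text
time_s: 17.75
eef_pos: [0.4844, -0.1627, 0.4136]
tcp_rot: [3.059, -0.46, 0.322]
wrist_force: [0.6, -0.2, 0.1]
opening: 0.998
```

Request:
play_rows(moves=[[[-0.05,0.05,-0.05,0,0,0],[-0.1,0.1,-0.1,0,0,0],[-0.15,0.2,-0.15,0,0,0],[-0.2,0.3,-0.15,0,0,0],[-0.2,0.4,-0.15,0,0,0]]])

```text
time_s: 18.17
eef_pos: [0.3513, -0.2821, 0.4551]
tcp_rot: [3.061, -0.457, 0.325]
wrist_force: [2.0, 0.2, -0.1]
opening: 1.002
```

Request:
play_rows(moves=[[[0,0,0,0,0,0],[0,0,0,0,0,0],[0,0,0,0,0,0],[0,0,0,0,0,0],[0,0,0,0,0,0]]])

```text
time_s: 18.58
eef_pos: [0.3546, -0.2813, 0.4541]
tcp_rot: [3.06, -0.456, 0.321]
wrist_force: [-1.0, 1.1, 0.3]
opening: 1.0
```

```bash
python3 -c "
from h import *
s=get_image('side');t=get_image('top');o=observe();print(o['time_s'],o['eef_pos'],o['joints'])
cv2.imwrite('pics/side17.png',s[:,:,::-1]);cv2.imwrite('pics/top17.png',t[:,:,::-1])
crop(s,180,150,345,350,3,'pics/s17.png');crop(t,90,110,330,260,3,'pics/t17.png')"
```

```text
18.6833 [ 0.3545 -0.2814  0.4542] [-0.0537  0.1607  0.6998  2.0633 -0.2468  0.7703 -1.0756]
```

View pics/s17.png

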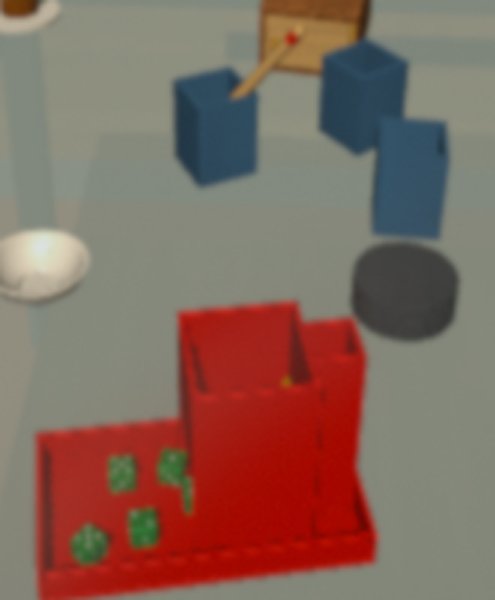

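View pics/t17.png

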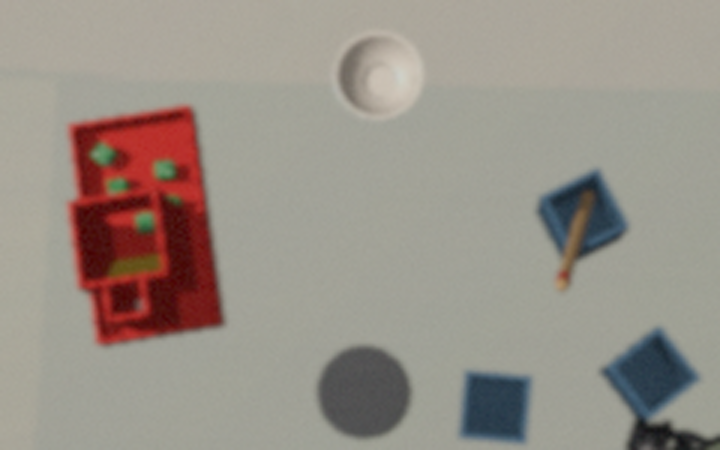

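```bash
python3 -c "
from h import *
g=lambda x,y,x0,y0:((x+.5)/3-.5+x0,(y+.5)/3-.5+y0)
b=np.radians(10.5);h=np.array([np.cos(b),np.sin(b)]);l=np.array([-h[1],h[0]]);O=np.array([.5095,.2078])+.054*h
T=lambda p:(p,np.r_[(p[:2]-O)@h,(p[:2]-O)@l])
for q in[(122,473),(173,467),(188,495),(143,527),(90,545)]:print('side',T(onz('side',g(*q,180,150),.015)))
for q in[(103,154),(165,168),(117,186),(172,201),(145,222)]:print('top',T(onz('top',g(*q,90,110),.015)))
a=cv2.imread('pics/top0.png').astype(int);c=cv2.imread('pics/top17.png').astype(int)
d=np.abs(a-c).sum(2)
for n,(x,y,r) in dict(ash=(216,135,25),coast=(211,240,22),box=(376,221,40),cup=(284,185,26)).items():print(n,d[y-r:y+r,x-r:x+r].mean(),(d[y-r:y+r,x-r:x+r]>90).sum())
"
```

```text
side (array([0.6467, 0.2061, 0.015 ]), array([ 0.0806, -0.0266]))
side (array([0.6119, 0.1994, 0.015 ]), array([ 0.0451, -0.0269]))
side (array([0.5998, 0.2232, 0.015 ]), array([ 0.0376, -0.0014]))
side (array([0.6277, 0.2506, 0.015 ]), array([0.07  , 0.0205]))
side (array([0.6606, 0.266 , 0.015 ]), array([0.1052, 0.0297]))
top (array([0.66  , 0.2689, 0.015 ]), array([0.1051, 0.0327]))
top (array([0.6472, 0.2075, 0.015 ]), array([ 0.0813, -0.0254]))
top (array([0.6285, 0.2535, 0.015 ]), array([0.0713, 0.0233]))
top (array([0.6146, 0.1991, 0.015 ]), array([ 0.0477, -0.0277]))
top (array([0.5934, 0.2244, 0.015 ]), array([0.0315, 0.001 ]))
ash 17.1308 0
coast 14.950413223140496 0
box 20.81796875 139
cup 15.961168639053254 0
```

View pics/top17.png

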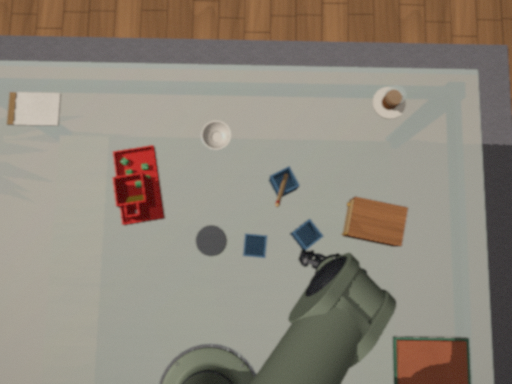

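The top view shows the box, coasters and ashtray where they were; the changed pixels near the box are the arm. The tumbler at (284,183) holds the rod. Handing in.

```bash
python3 -c "
from h import *
print(observe()['qvel'],observe()['wrist_force']);print(hand_in())"
```

```text
[ 0.0032 -0.0004  0.0025 -0.0001 -0.0005 -0.0007  0.0024] [ 0.4561  0.3813 -1.21  ]
the job is handed in; nothing more can be done
None
```

I pulled the rod from the farthest blue tumbler and pressed the release button to its firm stop. All five dice ended up in the tray. I then put the rod back in the tumbler at its original lean, released it, backed off and handed in at about 18.7 s.

- **Button:** the force rose from 10 to 21 N with almost no further travel. The rod's foot was at about 55 mm height, which is the expected full-down position.
- **Dice:** both cameras place all five on the tray floor, agreeing within about 6 mm. One of them lies inside the tray but still partly under the shaft.
- **Tumbler and bystanders:** the before and after top pictures show no change at the tumbler, ashtray or coasters. The box region flagged 139 changed pixels. In the full view the box is in place, so I put those down to the arm being in the picture.
- **Estimates that disagreed:** the side camera put the well a few millimetres off my first estimate, so I shifted the target before going in. One sighting of the rod's foot had rays 11 mm apart, probably because the arm was still settling. Its midpoint agreed with the prediction to about 2 mm.
- **Change of plan:** gripping along the rod's 35° lean ran two joints close to their limits. I gripped with the tool tilted 12° instead and made up the angle when pressing.

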